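# Load brake pistons into the cleaning cabinet through its ports

## Robot

A 7-joint arm with a two-finger parallel gripper is mounted at the origin on the work surface. World frame = base frame: x ahead of the robot, y to its left, z up, the work surface at z = 0. Lengths are in m, angles in rad, forces in N, time in s.
With the tool pointing down it reaches from about 0.4 to 0.85 m from the base axis. Payload 10.4 kg.
Tool frame: the origin (TCP) lies on the centre line of the jaws, within the pads' length; the fingertips stand r.finger_overhang ahead of it and the grasp point (between the pads) lies 5 mm behind it (r.finger_overhang is the distance from the TCP to the fingertips, in m); z points along the fingers, y is the line along which they close (so a half turn about z gives the same grasp; the last joint's range is limited). The gripper opens to 87 mm and grips with 3 to 60 N. Pads are 19 mm wide; open, the fingers measure 117 mm over their backs; the gripper's body (75 mm by 190 mm) begins 51 mm behind the grasp point.
Start: joints at [-1.154, 0.332, -0.065, 1.46, 0.022, 1.35, -0.088], TCP at [0.266, 0.566, 0.237] pointing down, gripper open.
Joint ranges: [-2.6, 2.6], [-0.5, 2.12], [-1.47, 1.34], [0.16, 2.42], [-1.27, 4.41], [0.06, 2.06], [-2.6, 2.6]. Speed limits (rad/s): [2.22, 2.22, 2.79, 2.79, 3.14, 3.14, 3.14].

## Interface

Orientations are given as a unit quaternion [x, y, z, w].
In Python, from bench import read_state, viewer, r gives the robot as it stands.
- The arm moves only by the tool carry_out, never from a script. Its argument "moves" is a list of rows, each a list of 6 numbers: the shift along the tool's x, y, z in units of 40 mm (1.0 is 40 mm), then the turn, a rotation vector about the tool's x, y, z in units of 8 degrees (1.0 is 8 degrees). A call has 1 to 20 rows; each row shifts and turns the commanded pose from where the row before left it, along the tool's axes as they then stand; what a row does not reach is not made up. A row lasts 1/8 s, in which the tool goes at most 62.5 mm and 10.7 degrees, less where a joint would pass 70% of its speed; a pose out of reach is approached as far as the arm can. A call is refused whole if a number of a shift passes 1 or a number of a turn 1, either way. A call with a gripper value outside its range is refused whole. "fingers" is the finger opening in mm, from 0 to 87, set as the call begins (left out, the last holds). The fingers move at their own pace and stop on an object; "force" is the grip in N (left out, the last holds). Time passes only in rows, so rows that do not move let the fingers close. It gives the time, the measured TCP pose, the force, the opening and the grip force at its end, in the units of the state.
- read_state(): the state, without advancing time (a new reading comes with each control period).
- viewer.camera(name): name is "scene" or "top"; returns a dict with "pixels" (400x640x3 uint8, red, green, blue), "range_z" (400x640 float32, m along the optical axis (not along the pixel's ray), 0 where there is no reading), "fx", "fy", "cx", "cy" (pixels), "k1" (the pictures are not rectified: a ray, as slopes to the right and down, at radius r is drawn at 1 + k1 r^2 times it, then the intrinsics apply), "xyz" and "orientation" of the camera in the world. Camera axes: x right, y down, z forward; pixel columns grow to the right and rows downward; lengths in m; the calibration is good to about 2 mm. A picture is of the moment at which its call begins.
- r.close_job(): hands the job in; it is judged then, once.
The state is a dict: "time": time; "joint_positions": joint angles; "joint_vel": joint speeds; "joint_torque": joint torques, N m; "ee_pos": TCP position; "eef_rot": TCP orientation; "ft_force": force on the tool from outside, world axes, zero at the start; "torque": the same for the moment, N m; "width": finger opening in m; "grip_force": force on a finger pad.
Only numpy, scipy, OpenCV 4.12 (cv2) and the standard library are available. Lean on these libraries where they do the work, as an engineer would, in place of code of your own. Each camera call takes 0.05 s, during which the arm holds its last target. There are 200 camera calls.

## Task

Slide the cabinet's cover fully up, then take every brake piston from the wooden tray, pass it open end first through one of the three small ports without touching the black rubber rim, thread it onto its own mandrel inside and push it fully home. Then slide the cover fully shut and, once it is shut, press and let go the start button on the control box. Do not knock over the jar or the spray can.

Things in the scene. Friction and masses are not known exactly. Their poses are not given: they have to be found in the camera images.
- port (a point): centre of the middle of three square ports (each 68 x 68 mm, in a row 74 mm apart) in the sloping face of a grey steel bench cabinet (250 deep, 320 wide, 245 mm high); on the face's outer surface, 155 mm above the bench. z points straight out of the face (towards the robot and up, 35 degrees from vertical), x up the slope, y level along the face
- home1 (a point): where a piston's centre lies when it is fully home on the mandrel behind the port on the -y side of port: on the port's axis, 72 mm inside the face (its open end then stands on the rack plate 132 mm inside, its closed end is 12 mm inside). Axes as port. Any piston may go on any mandrel. A piston at home may lie 2 or 3 mm off the axis, as its bore is wider than the mandrel
- home2 (a point): the same for the middle port. Each mandrel is a steel post on its port's axis, square to the face, 33 mm diameter, 108 mm long, its last 9 mm tapered to 18 mm; its tip is 24 mm inside the face, its foot 132 mm inside
- home3 (a point): the same for the port on the +y side. A piston let go part-way onto a mandrel may stay there or slide down by itself; it can be pushed home with shut fingers on its closed end
- cover (a joint): aluminium cover plate (92 x 248 x 4 mm) that lies over the ports, 2 to 6 mm outside the face, and slides up the slope: 0 shut, 0.09 m fully up (ports clear). It stays where it is left; about 7 N moves it
- cover_grip (a point): point to grip on the cover's handle: a black upright fin 14 mm thick along port's y, 50 mm long along the slope, 42 mm tall above the cover plate; the point is in its middle, 16 mm below its top, 32 mm out from the face. Axes as port. It moves with the cover
- p1 (a point): hollow steel brake piston, 46 mm diameter, 120 mm long, closed flat end (8 mm thick) on top as it stands, bore 38 mm diameter, 112 mm deep, open at the bottom, about 0.25 kg. Point at its centre, half-way along; z runs from the open end to the closed end. Starts upright, closed end up, in a tray pocket; may be absent (None)
- p2 (a point): another, the same as p1: 46 mm diameter, 120 mm long; point at its centre; may be absent (None)
- p3 (a point): another, the same as p1: 46 mm diameter, 120 mm long; point at its centre; may be absent (None)
- piston1: the same piston as p1; origin at the centre of its open end
- piston2: the same piston as p2; origin at the centre of its open end
- piston3: the same piston as p3; origin at the centre of its open end
- rim: black rubber rim, 6 mm thick, flush with the face, 12 mm wide round the three ports, with 6 mm bars between them; pressing it with more than about 3 N spoils the job. Origin and axes as port
- start_top (a point): top of the black round start button (36 mm diameter) on a small loose grey control box (80 x 100 x 50 mm, 1.5 kg) right of the cabinet; pressed straight down
- start (a joint): travel of the spring start button: 0 up, 0.006 m fully down, about 5 N
- jar: amber glass jar, 60 mm diameter, 90 mm high, beyond the tray; origin under its centre
- can: white spray can, 66 mm diameter, 180 mm high, beyond the control box; origin under its centre
- tray_c (a point): centre of the top face of a loose wooden tray (75 x 250 x 46 mm, 1.6 kg) right of the cabinet, with a row of three square pockets (51 mm wide, 40 mm deep, 85 mm apart) along its y axis; the pistons stand in them, 80 mm of each above the tray
Things that resemble listed ones, but are neither listed nor needed, are in the scene too. Leave any purple, red or yellow look-alike of the piston2 alone.

How it is judged:
On the way, in this order (a step that is already met when the one before it is completed fails the run):
1. the cover is slid fully up (value of joint cover above 0.08 m), for 0.2 s.
2. every piston is home on a mandrel, cover still up (((distance between p1 and home1 below 0.011 m and angle between the z axis of p1 and the z axis of home1, either way round below 0.12 rad) or (distance between p1 and home2 below 0.011 m and angle between the z axis of p1 and the z axis of home2, either way round below 0.12 rad) or (distance between p1 and home3 below 0.011 m and angle between the z axis of p1 and the z axis of home3, either way round below 0.12 rad)) and ((distance between p2 and home1 below 0.011 m and angle between the z axis of p2 and the z axis of home1, either way round below 0.12 rad) or (distance between p2 and home2 below 0.011 m and angle between the z axis of p2 and the z axis of home2, either way round below 0.12 rad) or (distance between p2 and home3 below 0.011 m and angle between the z axis of p2 and the z axis of home3, either way round below 0.12 rad)) and ((distance between p3 and home1 below 0.011 m and angle between the z axis of p3 and the z axis of home1, either way round below 0.12 rad) or (distance between p3 and home2 below 0.011 m and angle between the z axis of p3 and the z axis of home2, either way round below 0.12 rad) or (distance between p3 and home3 below 0.011 m and angle between the z axis of p3 and the z axis of home3, either way round below 0.12 rad)) and value of joint cover above 0.07 m), for 0.2 s.
3. the cover is slid shut over the loaded pistons (((distance between p1 and home1 below 0.011 m and angle between the z axis of p1 and the z axis of home1, either way round below 0.12 rad) or (distance between p1 and home2 below 0.011 m and angle between the z axis of p1 and the z axis of home2, either way round below 0.12 rad) or (distance between p1 and home3 below 0.011 m and angle between the z axis of p1 and the z axis of home3, either way round below 0.12 rad)) and ((distance between p2 and home1 below 0.011 m and angle between the z axis of p2 and the z axis of home1, either way round below 0.12 rad) or (distance between p2 and home2 below 0.011 m and angle between the z axis of p2 and the z axis of home2, either way round below 0.12 rad) or (distance between p2 and home3 below 0.011 m and angle between the z axis of p2 and the z axis of home3, either way round below 0.12 rad)) and ((distance between p3 and home1 below 0.011 m and angle between the z axis of p3 and the z axis of home1, either way round below 0.12 rad) or (distance between p3 and home2 below 0.011 m and angle between the z axis of p3 and the z axis of home2, either way round below 0.12 rad) or (distance between p3 and home3 below 0.011 m and angle between the z axis of p3 and the z axis of home3, either way round below 0.12 rad)) and value of joint cover below 0.008 m), for 0.2 s.
4. the start button is pressed with the cover shut (value of joint start above 0.004 m and value of joint cover below 0.008 m), for 0.05 s.
At the end, for the whole second after the job is handed in: every piston present is home on a mandrel (its centre within 11 mm of that home point, its axis within about 7 degrees of the mandrel's) and at rest, the cover is within 8 mm of shut, and the button has been pressed and let go (all of step 3 and linear speed of each of piston1, piston2, piston3 below 0.02 m/s and value of joint start below 0.002 m); the robot touches nothing.
It fails at once if the rubber rim of the ports is touched (more than 3 N) (contact force between rim and anything else above 3 N).
It fails at once if the jar or the spray can is knocked over (angle between any of jar, can's own z axis and vertical above 0.6 rad).
Of piston1, piston2, piston3 only 2 to 3 are there at a start; the rules pass over those that are not, and their reading is None.
At some moment in a run one of tray, control may be knocked a few centimetres aside while the robot is not near it.
It also fails if it takes over 210 s, if anything falls off the work surface, if the arm or the gripper's body presses on something with over 40 N, if the wrist force passes 120 N, or if a joint passes its speed limit or range.

## Working session

There is one attempt and no reset: what is moved stays moved. The work goes in short steps, Python scripts to look and compute and a tool call to move; the robot and the scene stay as the last step left them, time stands still between calls to the robot, and variables do not carry over. Pictures are saved under pics/ and viewed, at most 14 in all, crops included, and the job is handed in when it is done.

Besides the shell and the picture viewer there is one more tool, called after "Call:" as name([rows], argument=value, ...), one row to a line, values as JSON. carry_out: Moves the arm, as the interface text tells. Its arguments: {"type":"object","properties":{"moves":{"type":"array","items":{"type":"array","items":{"type":"number"}}},"fingers":{"type":"number"},"force":{"type":"number"}},"required":["moves"]}

```bash
ls; mkdir -p pics
cat > h.py <<'E'
import numpy as np, cv2, json
from scipy.spatial.transform import Rotation as R
from bench import read_state, viewer, r
def cam(n):
    c=viewer.camera(n); c['R']=R.from_quat(c['orientation']).as_matrix(); c['xyz']=np.array(c['xyz']); return c
def rays(c,uv):
    uv=np.atleast_2d(np.array(uv,float)); d=np.stack([(uv[:,0]-c['cx'])/c['fx'],(uv[:,1]-c['cy'])/c['fy']],1)
    p=d.copy()
    for _ in range(20): p=d/(1+c['k1']*(p**2).sum(1,keepdims=True))
    return np.c_[p,np.ones(len(p))]
def onz(c,uv,z):
    d=rays(c,uv)@c['R'].T; return c['xyz']+d*((z-c['xyz'][2])/d[:,2])[:,None]
def cloud(c):
    v,u=np.mgrid[0:400,0:640]; q=rays(c,np.c_[u.ravel(),v.ravel()])
    P=(q*c['range_z'].reshape(-1,1))@c['R'].T+c['xyz']; P[c['range_z'].ravel()==0]=np.nan
    return P.reshape(400,640,3)
def proj(c,P):
    q=(np.atleast_2d(P)-c['xyz'])@c['R']; s=q[:,:2]/q[:,2:]; s=s*(1+c['k1']*(s**2).sum(1,keepdims=True))
    return s*[c['fx'],c['fy']]+[c['cx'],c['cy']]
E
python3 - <<'E'
from h import *
for n in('scene','top'):
    c=cam(n); cv2.imwrite(f'pics/{n}0.png',c['pixels'][...,::-1]); print(n,c['fx'],c['cx'],c['cy'],c['k1'],c['xyz'],c['R'].round(3).tolist())
print(read_state(), r.finger_overhang)
E
```

```text
pics
scene 385.4889143106996 313.25204703737995 204.65728072792854 -0.08768106503042869 [ 1.00308407 -0.66244264  0.80875784] [[0.847, 0.353, -0.398], [0.531, -0.593, 0.605], [-0.022, -0.724, -0.689]]
top 423.13563151257046 323.02077090604405 200.96127671771964 -0.0010513884931238075 [ 0.41194869 -0.07024067  1.2112243 ] [[-0.01, -0.986, 0.167], [-1.0, 0.009, -0.007], [0.006, -0.167, -0.986]]
{'time': 0.1, 'joint_positions': array([-1.15361356,  0.33281112, -0.06469928,  1.46087368,  0.02159071,
        1.34990845, -0.08850547]), 'joint_vel': array([ 2.26297464e-05, -5.04266119e-04, -6.69749021e-04, -3.08035641e-03,
       -6.15762760e-04,  2.51513992e-03,  5.31675226e-04]), 'joint_torque': array([ 1.68288207e-03, -6.24541283e+01,  2.48413399e-02, -3.90719426e+01,
       -6.14064583e-02,  3.65170150e-02,  1.31943685e-05]), 'ee_pos': array([0.26594531, 0.56521943, 0.23582416]), 'eef_rot': array([ 2.18118028e-01,  9.75922179e-01, -6.42167088e-04, -1.17286733e-04]), 'ft_force': array([-0.6814167 , -0.51507339,  0.34967406]), 'torque': array([ 0.02993861,  0.00463968, -0.023466  ]), 'grip_force': 0.0, 'width': 0.08697646084937265} 0.014
```

View pics/scene0.png

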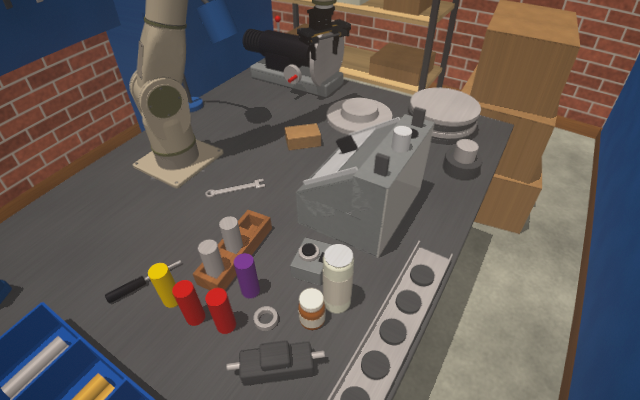

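View pics/top0.png

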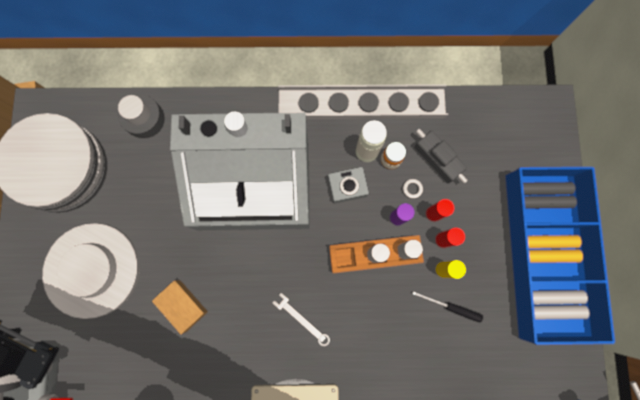

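Scene view: two grey pistons stand in the tray, at about (231,233) and (209,258). The third pocket is empty. The sloping cabinet face is at about (350,160) and the button at (310,250).
Top view: pistons at (380,253) and (413,249), empty pocket at (344,258), cover at (243,199) with its fin at (240,194), button at (349,185), can at (372,140) and jar at (394,155).

Things that could be taken for a piston (top view):
- purple (403,213), red (444,209), red (454,237) and yellow (456,269)
- silver rods in the blue bin (560,305)
- ring (413,188), which could be confused with the button

I choose the two grey ones standing in the wooden tray.

```bash
python3 - <<'E'
from h import *
c=cam('top'); P=cloud(c); s=cam('scene'); Q=cloud(s)
pts=lambda C,u,v,k=1: np.nanmedian(C[v-k:v+k+1,u-k:u+k+1].reshape(-1,3),0).round(4)
for n,(u,v) in dict(p_a=(380,253),p_b=(413,249),pocket=(344,258),btn=(349,185),can=(372,132),jar=(395,150),fin=(240,190),plateL=(215,200),plateR=(270,200),cabtop=(265,130),cabedge=(240,222)).items(): print(n,pts(P,u,v))
# cover plate fit
px=c['pixels'].astype(int)
m=(px.min(2)>190)&(np.mgrid[0:400,0:640][0]>180)&(np.mgrid[0:400,0:640][0]<216)&(np.mgrid[0:400,0:640][1]>190)&(np.mgrid[0:400,0:640][1]<296)
A=P[m]; A=A[~np.isnan(A[:,0])]; ce=np.median(A,0)
for _ in range(4):
    U,S,V=np.linalg.svd(A-A.mean(0),full_matrices=False); n=V[2]*np.sign(V[2,2]); d=(A-A.mean(0))@n; A=A[abs(d)<max(.003,2*d.std())]
print('plane',n,A.mean(0),np.degrees(np.arccos(n[2])),d.std(),len(A), 'yaw',np.degrees(np.arctan2(n[1],n[0])))
rc=cv2.minAreaRect(np.argwhere(m)[:,::-1].astype(np.float32)); print(rc)
# piston tops both views
for nm,C,cc in(('top',P,c),('scene',Q,s)):
    pp=cc['pixels'].astype(int); g=(pp.max(2)-pp.min(2)<25)&(abs(C[...,2]-.126)<.006)&(C[...,0]>.2)&(C[...,0]<.45)&(C[...,1]<-.05)
    N,l,st,cen=cv2.connectedComponentsWithStats(g.astype(np.uint8))
    for i in range(1,N):
        if st[i,4]>30: print(nm,cen[i],st[i,4],onz(cc,cen[i],.126),np.nanmedian(C[l==i],0))
# tray mask
hsv=cv2.cvtColor(c['pixels'],cv2.COLOR_RGB2HSV); w=((hsv[...,0]<20)&(hsv[...,1]>110)&(abs(P[...,2]-.046)<.008)&(P[...,1]<-.05)).astype(np.uint8)
xy=P[w>0][:,:2]; print('tray',cv2.minAreaRect((xy*1000).astype(np.float32)), len(xy))
E
python3 - <<'E'
import cv2
a=cv2.imread('pics/top0.png'); b=cv2.imread('pics/scene0.png')
x=cv2.resize(a[100:290,160:480],(800,475),interpolation=2)
cv2.imwrite('pics/c1.png',x)
E
```

```text
p_a [ 0.46   -0.2224  0.1262]
p_b [ 0.4693 -0.3071  0.1272]
pocket [ 0.4523 -0.137   0.0059]
btn [ 0.649  -0.151   0.0722]
can [ 0.7637 -0.2046  0.1803]
jar [ 0.7418 -0.2776  0.0899]
fin [0.6068 0.1183 0.2283]
plateL [0.593  0.1916 0.1681]
plateR [0.5929 0.0547 0.1657]
cabtop [0.7479 0.0588 0.2468]
cabedge [0.5428 0.1359 0.1266]
plane [-0.57711173 -0.00457551  0.81665238] [0.59607797 0.11979058 0.17041179] 35.24892526888292 0.0014809401120442218 2803 yaw -179.545751680614
((243.0, 198.0), (34.0, 104.0), 90.0)
top [380.84615385 258.41025641] 39 [[ 0.4463982  -0.22412673  0.126     ]] [ 0.447336   -0.22446075  0.12570109]
scene [222.94594595 220.10810811] 37 [[ 0.44524117 -0.22566707  0.126     ]] [ 0.44657554 -0.22548911  0.12701214]
tray ((598.5418090820312, -438.6771240234375), (332.7208557128906, 695.47265625), 3.161473274230957) 1409
```

View pics/c1.png

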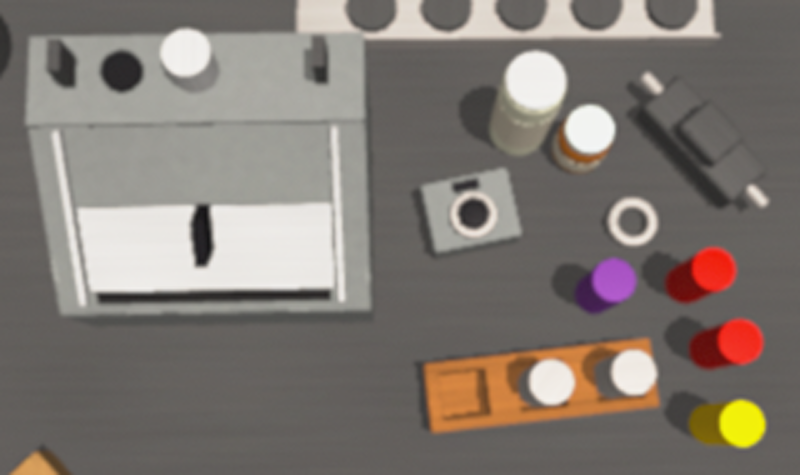

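Crop: both chosen pistons are plain steel, standing in the orange-brown wooden tray at crop (551,382) and (633,372). The button is the black disc at crop (473,213), and the fin is at (202,235). Next I'll measure these precisely.

```bash
cat > m.py <<'E'
from h import *
def edge_fit(c,P,pl_pt,n,rows):  pass
def onplane(c,uv,p0,n):
    d=rays(c,uv)@c['R'].T; t=((p0-c['xyz'])@n)/(d@n); return c['xyz']+d*t[:,None]
def comps(mask,amin=40):
    N,l,st,cen=cv2.connectedComponentsWithStats(mask.astype(np.uint8)); return [(cen[i],st[i,4],l==i) for i in range(1,N) if st[i,4]>=amin]
def disc(c,m):
    k=max(cv2.findContours(m.astype(np.uint8),0,1)[0],key=cv2.contourArea); return cv2.fitEllipse(k)
def pistons(c,P,zt=.126):
    px=c['pixels'].astype(int); o=[]
    g=(abs(P[...,2]-zt)<.012)&(px.max(2)-px.min(2)<35)&(P[...,0]>.3)&(P[...,0]<.6)&(P[...,1]<-.05)&(P[...,1]>-.45)
    for cen,a,m in comps(g,60): o.append((cen.round(2),a,onz(c,cen,zt)[0].round(4),np.nanmedian(P[m],0).round(4)))
    return o
E
python3 - <<'E'
from m import *
c=cam('top'); P=cloud(c); s=cam('scene'); Q=cloud(s)
for nm,C,cc in(('top',P,c),('scene',Q,s)):
    for x in pistons(cc,C): print(nm,*x)
th=np.radians(35); n=np.array([-np.sin(th),0,np.cos(th)])
# face plane from scene & top : grey face above the cover
g=P[158:176,200:290].reshape(-1,3); g=g[~np.isnan(g[:,0])]; g=g-0
U,S,V=np.linalg.svd(g-g.mean(0),full_matrices=False); nf=V[2]*np.sign(V[2,2]); print('face',nf.round(4),g.mean(0).round(4),'off n',np.median(g@n))
px=c['pixels'].astype(int)
pl=(px.min(2)>190); pl[:180]=0; pl[218:]=0; pl[:,:190]=0; pl[:,297:]=0
A=P[pl];A=A[~np.isnan(A[:,0])]; print('plate off',np.median(A@n))
# gradient row/col profiles
G=px.mean(2)
for v in(186,192,204,212): print(v,[int(x) for x in G[v,184:200]],[int(x) for x in G[v,288:304]])
for u in(205,225,255,280): print(u,[int(x) for x in G[176:224,u]])
fin=(G<60); fin[:175]=0; fin[210:]=0; fin[:,:225]=0; fin[:,258:]=0
for cen,a,m in comps(fin,20): print('fin',cen,a,np.nanmedian(P[m],0),cv2.boundingRect(m.astype(np.uint8)),np.nanmax(P[m][:,2]))
fs=(abs(Q[...,1]-.12)<.03)&((Q@n)>np.median(A@n)+.02)&(Q[...,0]>.5)&(Q[...,0]<.68)
F=Q[fs];print('finS',len(F),F.mean(0),F.min(0),F.max(0), np.argwhere(fs).mean(0))
ft=((P@n)>np.median(A@n)+.03)&(P[...,0]>.5)&(P[...,0]<.68)&(abs(P[...,1]-.12)<.05); F=P[ft]; print('finT',len(F),F.mean(0),F.min(0),F.max(0))
# cabinet outer
t=(abs(P[...,2]-.245)<.006)&(P[...,0]>.6)&(P[...,1]>-.1)&(P[...,1]<.35); print('cabtop',cv2.minAreaRect((P[t][:,:2]*1000).astype(np.float32)),np.percentile(P[t][:,1],[1,99]))
b=(abs(P[...,2]-.056)<.006)&(P[...,1]<-.05)&(P[...,1]>-.25)&(P[...,0]>.55)&(P[...,0]<.72); print('box',cv2.minAreaRect((P[b][:,:2]*1000).astype(np.float32)))
bt=(P[...,2]>.045)&(P[...,2]<.09)&(G<60)&(P[...,1]<-.1)&(P[...,1]>-.2)&(P[...,0]>.6)&(P[...,0]<.7)
for cen,a,m in comps(bt,15): print('btn',cen,a,np.nanmedian(P[m],0))
E
```

```text
top [413.05 248.33] 247 [ 0.4711 -0.3074  0.126 ] [ 0.4718 -0.3071  0.1258]
top [379.96 252.17] 232 [ 0.4622 -0.2224  0.126 ] [ 0.4625 -0.2224  0.1261]
scene [228.27 224.24] 260 [ 0.4663 -0.2296  0.126 ] [ 0.4661 -0.2295  0.1267]
scene [207.59 248.29] 279 [ 0.4759 -0.3139  0.126 ] [ 0.4758 -0.314   0.1262]
face [-0.5829 -0.0064  0.8125] [0.6676 0.1115 0.2131] off n -0.2083594196387833
plate off -0.20228803470291357
186 [154, 170, 212, 229, 213, 162, 154, 205, 230, 231, 230, 230, 230, 230, 229, 229] [229, 229, 230, 228, 205, 177, 212, 225, 201, 160, 152, 154, 155, 155, 155, 155]
192 [154, 154, 170, 213, 230, 215, 163, 154, 207, 231, 233, 232, 232, 231, 232, 231] [232, 232, 233, 231, 208, 170, 206, 229, 212, 166, 152, 153, 153, 154, 153, 154]
204 [157, 156, 155, 157, 180, 220, 231, 210, 152, 153, 204, 230, 232, 232, 232, 232] [231, 231, 231, 231, 226, 204, 198, 222, 222, 191, 160, 154, 153, 153, 153, 154]
212 [158, 156, 156, 155, 153, 166, 210, 231, 220, 172, 158, 208, 232, 233, 232, 232] [232, 232, 232, 233, 230, 206, 175, 213, 230, 211, 163, 153, 154, 154, 155, 155]
205 [155, 154, 15
[... 918 characters left out ...]
44, 71, 123, 152, 158, 156]
fin [240.37704918 193.54098361] 122 [0.59961557 0.11873268 0.2198941 ] (237, 182, 7, 24) 0.2346726013146505
finS 160 [0.60090669 0.11563387 0.2142936 ] [0.5725725  0.11063484 0.18997668] [0.62614026 0.12880677 0.23479647] [140.86875 345.0125 ]
finT 135 [0.59600086 0.11963865 0.21982504] [0.57426583 0.11320747 0.20096825] [0.61961865 0.12810855 0.2346726 ]
cabtop ((737.3626708984375, 121.97808837890625), (112.36046600341797, 320.2646789550781), 0.449521005153656) [-0.03406165  0.27926807]
box ((659.0154418945312, -150.91978454589844), (78.95470428466797, 98.56451416015625), 10.271707534790039)
btn [348.63076923 184.56923077] 65 [ 0.65008978 -0.14832283  0.07200043]
```

Run:
```python
from m import *
c=cam('top'); P=cloud(c); s=cam('scene'); Q=cloud(s)
th=np.radians(35); n=np.array([-np.sin(th),0,np.cos(th)]); p0=-.2023*n
L=onplane(c,[(190.6,186),(191.6,192),(193.6,204),(194.7,212)],p0,n); Rr=onplane(c,[(292.6,186),(292.9,192),(293.5,204),(293.9,212)],p0,n)
T=onplane(c,[(205,182.6),(225,181.7),(255,181.6),(280,180.6)],p0,n);B=onplane(c,[(205,216.3),(225,216),(255,215.1),(280,214.6)],p0,n)
rl=onplane(c,[(187,186),(188,192),(190,204),(191.2,212)],p0,n); rr=onplane(c,[(294.8,186),(295.1,192),(295.5,204),(296,212)],p0,n)
for k,v in dict(L=L,R=Rr,T=T,B=B,rl=rl,rr=rr).items(): print(k,v.round(4).tolist())
for nm,C,cc in(('top',P,c),('scene',Q,s)):
    px=cc['pixels'].astype(int)
    g=(abs(C[...,2]-.1262)<.004)&(C[...,0]>.4)&(C[...,0]<.52)&(C[...,1]<-.15)&(C[...,1]>-.36)
    for cen,a,m in comps(g): print(nm,a,onz(cc,cen,.126).round(4), disc(cc,m)[1])
    b=(abs(C[...,2]-.046)<.006)&(C[...,0]>.38)&(C[...,0]<.56)&(C[...,1]<-.05)&(C[...,1]>-.40); b=max(comps(b),key=lambda t:t[1])[2]; print('tray',cv2.minAreaRect((C[b][:,:2]*1000).astype(np.float32)))
# scene cam plane check
pl=(s['pixels'].min(2)>150)&(abs(Q[...,0]-.59)<.06)&(abs(Q[...,1]-.12)<.11)&(Q[...,2]>.1)
print('scene plate off',np.median(Q[pl]@n),pl.sum()); 
t=(abs(Q[...,2]-.245)<.006)&(Q[...,0]>.6)&(Q[...,1]>-.1)&(Q[...,1]<.35); print('cabtopS',cv2.minAreaRect((Q[t][:,:2]*1000).astype(np.float32)))
```

```text
L [[0.6252, 0.2469, 0.1908], [0.612, 0.2467, 0.1816], [0.585, 0.2462, 0.1627], [0.5666, 0.2465, 0.1498]]
R [[0.6233, -0.0034, 0.1895], [0.61, -0.0036, 0.1802], [0.583, -0.0039, 0.1612], [0.5645, -0.0042, 0.1483]]
T [[0.6324, 0.2105, 0.1958], [0.634, 0.1615, 0.1969], [0.6336, 0.0882, 0.1967], [0.6353, 0.0269, 0.1979]]
B [[0.5564, 0.2221, 0.1426], [0.5566, 0.1713, 0.1428], [0.5581, 0.0949, 0.1438], [0.5587, 0.0314, 0.1443]]
rl [[0.6253, 0.2558, 0.1909], [0.6121, 0.2556, 0.1816], [0.5851, 0.2552, 0.1627], [0.5667, 0.2553, 0.1498]]
rr [[0.6233, -0.0088, 0.1894], [0.61, -0.009, 0.1802], [0.5829, -0.009, 0.1612], [0.5645, -0.0095, 0.1483]]
top 236 [[ 0.4717 -0.3085  0.126 ]] (16.65871810913086, 17.320484161376953)
top 240 [[ 0.4632 -0.2243  0.126 ]] (16.926143646240234, 17.249574661254883)
tray ((463.35205078125, -224.24595642089844), (74.9701919555664, 249.86692810058594), 6.003664493560791)
scene 216 [[ 0.4636 -0.2268  0.126 ]] (13.634212493896484, 18.44571304321289)
scene 232 [[ 0.473  -0.3119  0.126 ]] (14.394597053527832, 18.698396682739258)
tray ((462.5405578613281, -225.6199188232422), (78.16233825683594, 252.22607421875), 5.713282108306885)
scene plate off -0.2013665311237098 553
cabtopS ((737.7425537109375, 122.29782104492188), (109.2318344116211, 325.6750183105469), 0.43782615661621094)
```

Run:
```python
from m import *
th=np.radians(35); n=np.array([-np.sin(th),0,np.cos(th)]); a=np.array([np.cos(th),0,np.sin(th)])
for nm in('top','scene'):
    c=cam(nm); P=cloud(c); h=P@n+.2083
    for lo,hi in((.015,.042),(.042,.055)):
        m=(h>lo)&(h<hi)&(P[...,0]>.5)&(P[...,0]<.68)&(abs(P[...,1]-.12)<.06); F=P[m]
        print(nm,lo,len(F),'slope',np.percentile(F@a,[2,50,98]).round(4),'y',np.percentile(F[:,1],[2,50,98]).round(4),'h',np.percentile(h[m],[2,98]).round(4))
port=np.array([.5845,.1212,.155]); print('port slope',port@a,'plate ctr slope',np.array([.5956,0,.170])@a)
c=cam('top'); print('rim bottom slope',onplane(c,[(205,221.2),(225,220.6),(255,219.8),(280,219.3)],-.2083*n,n)@a)
```

```text
top 0.015 64 slope [0.5912 0.6248 0.6364] y [0.1132 0.114  0.1269] h [0.0153 0.0404]
top 0.042 121 slope [0.5886 0.6126 0.6362] y [0.1134 0.12   0.1269] h [0.0428 0.0511]
scene 0.015 160 slope [0.5877 0.6172 0.6369] y [0.1105 0.114  0.1255] h [0.0156 0.0409]
scene 0.042 66 slope [0.5885 0.6152 0.637 ] y [0.1109 0.1149 0.1257] h [0.0424 0.0502]
port slope 0.5676987175213278 plate ctr slope 0.5853949517582013
rim bottom slope [0.52026871 0.52147759 0.52299928 0.52378267]
```

```bash
cat > plan.py <<'E'
from h import *
th=np.radians(35); yaw=np.radians(.5)
Rz=R.from_euler('z',yaw)
n=Rz.apply([-np.sin(th),0,np.cos(th)]); a=Rz.apply([np.cos(th),0,np.sin(th)]); b=Rz.apply([0,1,0])
FACE=R.from_matrix(np.c_[-a,b,-n])
def DOWN(deg=0): return R.from_euler('z',deg,degrees=True)*R.from_matrix(np.diag([-1.,1,-1]))
def plan(p0,R0,p1,R1,step=1.,turn=1.):
    """rotation rows in place, then translation rows"""
    w=(R0.inv()*R1).as_rotvec(degrees=True)/8; t=R1.inv().apply(np.array(p1)-p0)/.04
    k=max(1,int(np.ceil(abs(w).max()/turn))); j=max(1,int(np.ceil(abs(t).max()/step)))
    print('turn x%d'%k,(w/k).round(3).tolist(),'| shift x%d'%j,(t/j).round(3).tolist(),'total',t.round(3).tolist(),w.round(3).tolist())
def now():
    s=read_state(); print('t',round(s['time'],2),'p',s['ee_pos'].round(4),'f',s['ft_force'].round(1),'w',round(s['width'],4),'g',round(s['grip_force'],1)); return s['ee_pos'],R.from_quat(s['eef_rot'])
E
python3 - <<'E'
from plan import *
p,q=now()
plan(p,q,p+[0,0,.17],q)
plan(p+[0,0,.17],q,[.50,.1195,.406],q)
plan([.5,.1195,.406],q,[.56,.1195,.268],FACE)
E
```

```text
t 0.55 p [0.2661 0.5655 0.2366] f [ 0.2 -0.1 -0.1] w 0.0869 g 0.0
turn x1 [0.0, 0.0, 0.0] | shift x5 [0.0, 0.0, -0.85] total [0.0, 0.0, -4.25] [0.0, 0.0, 0.0]
turn x1 [0.0, 0.0, 0.0] | shift x11 [-0.913, -0.691, 0.001] total [-10.039, -7.6, 0.014] [0.0, 0.0, 0.0]
turn x5 [-0.196, -0.86, -0.622] | shift x4 [0.188, -0.003, 0.922] total [0.75, -0.013, 3.686] [-0.981, -4.3, -3.111]
```

Call:
carry_out([
  [0,0,-0.85,0,0,0],
  [0,0,-0.85,0,0,0],
  [0,0,-0.85,0,0,0],
  [0,0,-0.85,0,0,0],
  [0,0,-0.85,0,0,0],
  [-0.84,-0.63,0,0,0,0],
  [-0.84,-0.63,0,0,0,0],
  [-0.84,-0.63,0,0,0,0],
  [-0.84,-0.63,0,0,0,0],
  [-0.84,-0.63,0,0,0,0],
  [-0.84,-0.63,0,0,0,0],
  [-0.84,-0.63,0,0,0,0],
  [-0.84,-0.63,0,0,0,0],
  [-0.84,-0.63,0,0,0,0],
  [-0.84,-0.63,0,0,0,0],
  [-0.84,-0.63,0,0,0,0],
  [-0.84,-0.63,0,0,0,0],
  [0,0,0,0,0,0],
], fingers=60)

```text
time: 2.8
ee_pos: [0.5032, 0.1168, 0.4067]
eef_rot: [0.221, 0.975, -0.0, 0.0]
ft_force: [-0.2, 0.8, 0.1]
width: 0.0601
grip_force: 0.0
```

Call:
carry_out([
  [0,0,0,-0.196,-0.86,-0.622],
  [0,0,0,-0.196,-0.86,-0.622],
  [0,0,0,-0.196,-0.86,-0.622],
  [0,0,0,-0.196,-0.86,-0.622],
  [0,0,0,-0.196,-0.86,-0.622],
  [0,0,0,0,0,0],
  [0,0,0,0,0,0],
])

```text
time: 3.68
ee_pos: [0.5022, 0.1206, 0.4072]
eef_rot: [-0.003, 0.954, 0.002, 0.3]
ft_force: [0.7, -0.2, 0.2]
width: 0.0598
grip_force: 0.0
```

Run:
```python
from plan import *
p,q=now(); print(read_state()['joint_positions'].round(2), np.degrees((q.inv()*FACE).magnitude()))
plan(p,q,[.56,.1195,.268],FACE)
```

```text
t 3.67 p [0.5022 0.1206 0.4072] f [ 0.7 -0.2  0.2] w 0.0598 g 0.0
[-0.72 -0.39  0.15  1.93  0.41  1.09  0.92] 0.1436597667445887
turn x1 [0.002, -0.01, -0.015] | shift x4 [0.203, -0.01, 0.92] total [0.813, -0.04, 3.679] [0.002, -0.01, -0.015]
```

Call:
carry_out([
  [0.2,-0.01,0.92,0,0,0],
  [0.2,-0.01,0.92,0,0,0],
  [0.2,-0.01,0.92,0,0,0],
  [0.2,-0.01,0.92,0,0,0],
  [0,0,0,0,0,0],
  [0,0,0,0,0,0],
])

```text
time: 4.42
ee_pos: [0.561, 0.1195, 0.2691]
eef_rot: [-0.004, 0.954, 0.001, 0.301]
ft_force: [-0.6, 0.1, 0.1]
width: 0.0601
grip_force: 0.0
```

Run:
```python
from plan import *
p,q=now(); print(read_state()['joint_positions'].round(2))
plan(p,q,[.6057,.1195,.2028],FACE,.5)
c=cam('scene'); cv2.imwrite('pics/s1.png',cv2.resize(c['pixels'][80:240,270:470,::-1],(800,640))[:600])
```

```text
t 4.42 p [0.561  0.1195 0.2691] f [-0.6  0.1  0.1] w 0.0601 g 0.0
[-0.69 -0.21  0.24  2.09  0.45  0.74  0.88]
turn x1 [-0.002, 0.003, -0.008] | shift x4 [0.009, -0.002, 0.499] total [0.035, -0.009, 1.997] [-0.002, 0.003, -0.008]
```

View pics/s1.png

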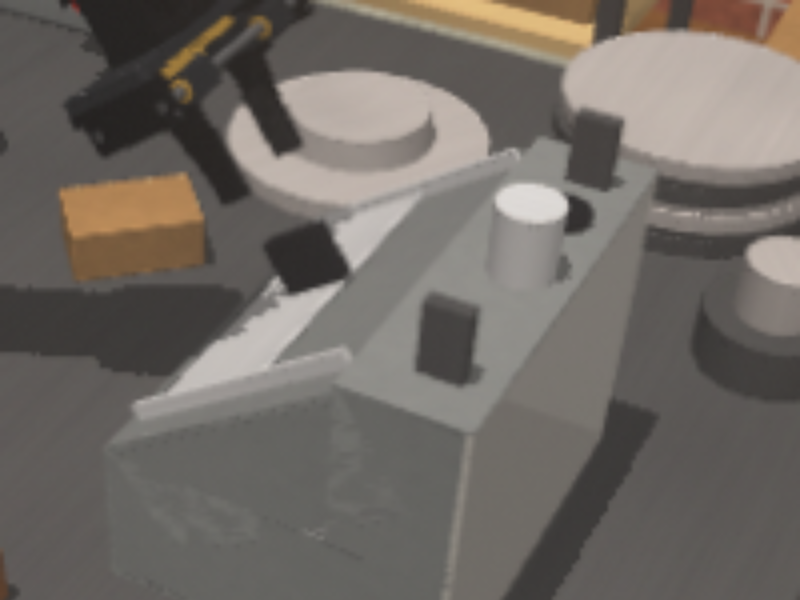

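The open fingers (crop (210,170) and (270,110)) are in line with the fin at crop (305,255). The side rails stand a little above the face. Next I'll advance and grip.

Call:
carry_out([
  [0.01,0,0.5,0,0,0],
  [0.01,0,0.5,0,0,0],
  [0.01,0,0.5,0,0,0],
  [0,0,0.5,0,0,0],
  [0,0,0,0,0,0],
])

```text
time: 5.1
ee_pos: [0.6055, 0.1196, 0.2018]
eef_rot: [-0.004, 0.954, 0.001, 0.301]
ft_force: [-0.3, 0.2, 0.2]
width: 0.0599
grip_force: 0.0
```

Call:
carry_out([
  [0,0,0,0,0,0],
  [0,0,0,0,0,0],
  [0,0,0,0,0,0],
  [0,0,0,0,0,0],
  [0,0,0,0,0,0],
  [0,0,0,0,0,0],
  [0,0,0,0,0,0],
  [0,0,0,0,0,0],
], fingers=8, force=25)

```text
time: 6.1
ee_pos: [0.6053, 0.1202, 0.2015]
eef_rot: [-0.004, 0.954, 0.002, 0.301]
ft_force: [-0.4, 4.9, -0.3]
width: 0.0141
grip_force: 25.0
```

Call:
carry_out([
  [-0.2,0,0,0,0,0],
  [-0.2,0,0,0,0,0],
  [-0.2,0,0,0,0,0],
  [-0.2,0,0,0,0,0],
  [-0.2,0,0,0,0,0],
  [-0.2,0,0,0,0,0],
  [-0.2,0,0,0,0,0],
  [-0.2,0,0,0,0,0],
  [-0.2,0,0,0,0,0],
  [0,0,0,0,0,0],
  [0,0,0,0,0,0],
])

```text
time: 7.48
ee_pos: [0.6641, 0.1207, 0.2427]
eef_rot: [-0.004, 0.954, 0.002, 0.3]
ft_force: [-2.4, 4.6, -0.0]
width: 0.014
grip_force: 25.0
```

Call:
carry_out([
  [-0.05,0,0,0,0,0],
  [-0.05,0,0,0,0,0],
  [0,0,0,0,0,0],
  [0,0,0,0,0,0],
])

```text
time: 7.98
ee_pos: [0.665, 0.1207, 0.2431]
eef_rot: [-0.004, 0.955, 0.001, 0.298]
ft_force: [-23.6, 2.4, 7.9]
width: 0.014
grip_force: 25.0
```

Run:
```python
from plan import *
p,q=now(); s=read_state(); print(s['ft_force']@a, p@a-np.array([.6055,.1196,.2018])@a)
c=cam('scene'); cv2.imwrite('pics/s2.png',cv2.resize(c['pixels'][80:240,270:470,::-1],(800,640))[:600])
```

```text
t 7.97 p [0.665  0.1207 0.2431] f [-23.6   2.4   7.9] w 0.014 g 25.0
-14.849126304433174 0.0724136436953563
```

View pics/s2.png

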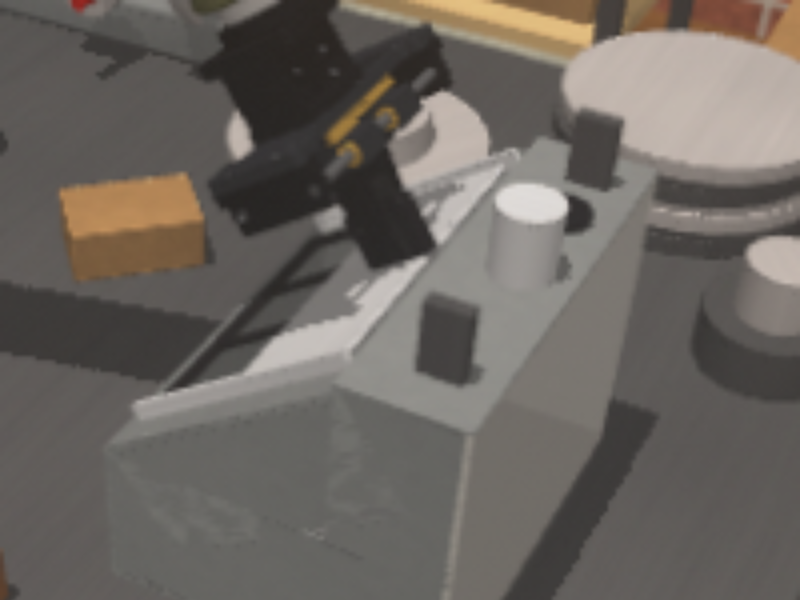

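The cover is up at its stop. The black port frame now shows at crop (250,310). I'll let go and back off.

Call:
carry_out([
  [0.07,0,0,0,0,0],
  [0,0,0,0,0,0],
  [0,0,0,0,0,0],
  [0,0,0,0,0,0],
  [0,0,0,0,0,0],
], fingers=60)

```text
time: 8.65
ee_pos: [0.6653, 0.1199, 0.2434]
eef_rot: [-0.004, 0.954, 0.001, 0.301]
ft_force: [-0.3, 0.7, 0.1]
width: 0.0548
grip_force: 0.0
```

Call:
carry_out([
  [0,0,-0.5,0,0,0],
  [0,0,-0.8,0,0,0],
  [0,0,-1,0,0,0],
  [0,0,-1,0,0,0],
  [0.9,-0.9,0,0,0,0],
  [0.9,-0.9,0,0,0,0],
  [0.9,-0.9,0,0,0,0],
  [0,-1,0,0,0,0],
  [0,-1,0,0,0,0],
  [0,-1,0,0,0,0],
  [0,-1,0,0,0,0],
  [0,0,0,0,0,0],
  [0,0,0,0,0,0],
])

```text
time: 10.28
ee_pos: [0.5034, -0.1487, 0.2895]
eef_rot: [-0.004, 0.954, 0.001, 0.301]
ft_force: [0.3, 1.0, 0.8]
width: 0.0599
grip_force: 0.0
```

Run:
```python
from m import *
from plan import now,plan,DOWN,a,b,n
p,q=now(); print(read_state()['joint_positions'].round(2))
c=cam('top'); cv2.imwrite('pics/t3.png',cv2.resize(c['pixels'][110:290,150:450,::-1],(800,480),interpolation=2)); P=cloud(c)
np.save('t3.npy',c['pixels'])
for C in (P,):
    g=(abs(C[...,2]-.1262)<.004)&(C[...,0]>.4)&(C[...,0]<.52)&(C[...,1]<-.15)&(C[...,1]>-.36)
    for cen,ar,m in comps(g): print(ar,onz(c,cen,.126).round(4))
```

```text
t 10.28 p [ 0.5034 -0.1487  0.2895] f [0.3 1.  0.8] w 0.0599 g 0.0
[-0.5  -0.48  0.62  2.15  0.25  0.79  1.61]
202 [[ 0.4715 -0.3114  0.126 ]]
```

View pics/t3.png

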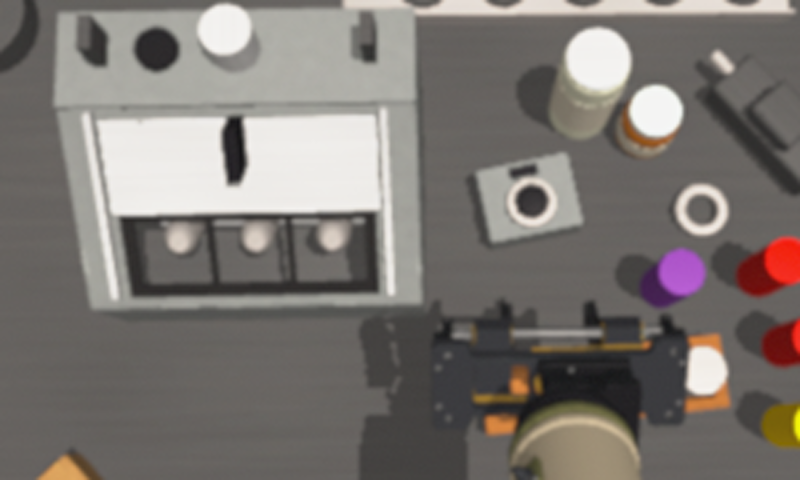

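The top view shows the ports clear, with mandrel tips at crop (180,237), (257,237) and (332,237) and a black frame around them. Next I'll measure the frame and tips to refine the port.

Run:
```python
from m import *
from plan import a,b,n
c=cam('top'); G=cv2.cvtColor(c['pixels'],cv2.COLOR_RGB2GRAY).astype(np.float32)
port=np.array([.5845,.1212,.155])
def prof(s,t,h=0):
    pts=port+np.outer(s,a)+np.outer(t,b)+h*n; uv=proj(c,pts).astype(np.float32); return cv2.remap(G,uv[:,:1],uv[:,1:],cv2.INTER_LINEAR).ravel()
tt=np.arange(-.14,.1401,.002)
def cross(x,y,l): 
    i=np.where(np.diff(np.sign(y-l)))[0]; return [(round(float(x[k]+(l-y[k])/(y[k+1]-y[k])*(x[k+1]-x[k]))*1000,1),'+' if y[k+1]>y[k] else '-') for k in i]
for s in(-.025,-.015,-.005): print('t @s',s,cross(tt,prof(np.full_like(tt,s),tt),75))
ss=np.arange(-.065,.04,.002)
for t in(-.09,-.05,-.02,.02,.05,.09): print('s @t',t,cross(ss,prof(ss,np.full_like(ss,t)),75))
# mandrel tips at h=-.024
px=c['pixels'].astype(int); m=(G>150); uv=proj(c,[port+.074*k*b-.024*n for k in(-1,0,1)]); print(uv)
z=G[170:230,180:310]; 
for k,u in zip((-1,0,1),uv):
    W=np.zeros_like(G,bool); y,x=u[1],u[0]; W[int(y-9):int(y+8),int(x-9):int(x+9)]=1
    for cen,ar,mm in comps(W&(G>165),5):
        P=onplane(c,[cen],port-.024*n,n)[0]-port; print(k,cen.round(1),ar,'t',P@b,'s',P@a)
```

```text
t @s -0.025 [(-116.7, '-'), (-94.9, '+'), (-39.4, '-'), (-33.8, '+'), (33.6, '-'), (40.0, '+'), (103.1, '-'), (118.3, '+')]
t @s -0.015 [(-116.5, '-'), (-93.1, '+'), (-39.8, '-'), (-34.0, '+'), (33.5, '-'), (40.5, '+'), (102.1, '-'), (118.3, '+')]
t @s -0.005 [(-116.9, '-'), (-91.2, '+'), (-39.6, '-'), (-33.9, '+'), (33.8, '-'), (40.3, '+'), (101.4, '-'), (118.1, '+')]
s @t -0.09 [(-43.6, '-'), (-32.0, '+'), (34.6, '-'), (36.0, '+')]
s @t -0.05 [(-43.7, '-'), (-32.4, '+')]
s @t -0.02 [(-43.9, '-'), (-32.1, '+'), (34.3, '-'), (37.5, '+')]
s @t 0.02 [(-43.8, '-'), (-31.8, '+'), (36.7, '-'), (37.2, '+')]
s @t 0.05 [(-43.7, '-'), (-32.0, '+'), (34.0, '-'), (37.3, '+')]
s @t 0.09 [(-43.8, '-'), (-32.1, '+'), (26.9, '-'), (36.7, '+')]
[[274.25728271 199.68262179]
 [245.52008127 200.18462531]
 [216.75032559 200.68721822]]
-1 [274.3 198.3] 61 t -0.07438115019608171 s 0.00394124625385736
0 [245.6 198.9] 60 t -0.00045785309823298645 s 0.00374195356547722
1 [216.7 199.1] 61 t 0.073720368479776 s 0.0043752372781026205
```

Run:
```python
from plan import *
p,q=now()
plan(p,q,[.4634,-.225,.20],DOWN(0))
```

```text
t 10.38 p [ 0.5034 -0.1482  0.2894] f [-0.9  1.   0.1] w 0.06 g 0.0
turn x5 [0.004, 0.875, 0.014] | shift x3 [0.333, -0.64, 0.745] total [1.0, -1.919, 2.236] [0.02, 4.373, 0.071]
```

Call:
carry_out([
  [0,0,0,0,0.875,0.014],
  [0,0,0,0,0.875,0.014],
  [0,0,0,0,0.875,0.014],
  [0,0,0,0,0.875,0.014],
  [0,0,0,0,0.875,0.014],
  [0.333,-0.64,0.45,0,0,0],
  [0.333,-0.64,0.45,0,0,0],
  [0.333,-0.64,0.45,0,0,0],
  [0,0,0,0,0,0],
  [0,0,0,0,0,0],
], fingers=75)

```text
time: 11.62
ee_pos: [0.464, -0.2248, 0.2354]
eef_rot: [-0.0, 1.0, 0.002, -0.0]
ft_force: [-0.1, 0.5, 0.0]
width: 0.0751
grip_force: 0.0
```

Run:
```python
from m import *
from plan import now,plan,DOWN
p,q=now(); print(read_state()['joint_positions'].round(2))
c=cam('scene'); C=cloud(c)
g=(abs(C[...,2]-.1262)<.004)&(C[...,0]>.4)&(C[...,0]<.52)&(C[...,1]<-.15)&(C[...,1]>-.36)
for cen,ar,m in comps(g): print(ar,onz(c,cen,.126).round(4))
plan(p,q,[.4634,-.225,.115],DOWN(0))
cv2.imwrite('pics/s4.png',cv2.resize(c['pixels'][140:300,150:350,::-1],(700,560),interpolation=2))
```

```text
t 11.62 p [ 0.464  -0.2248  0.2354] f [-0.1  0.5  0. ] w 0.0751 g 0.0
[-0.51  0.1   0.95  1.79 -0.09  1.3   2.03]
215 [[ 0.4633 -0.2268  0.126 ]]
237 [[ 0.4731 -0.3124  0.126 ]]
turn x1 [0.022, -0.001, 0.006] | shift x4 [0.004, -0.001, 0.752] total [0.015, -0.005, 3.01] [0.022, -0.001, 0.006]
```

View pics/s4.png

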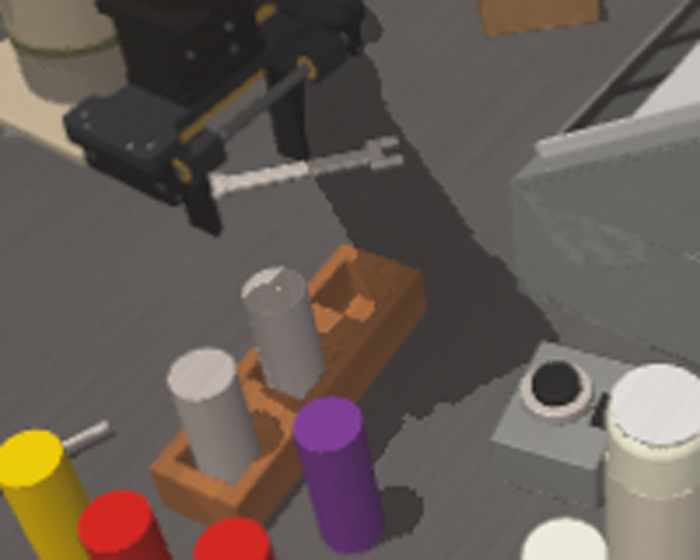

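The tool hangs centred over the near piston (crop (272,290)). I'll go down and grip.

Call:
carry_out([
  [0,-0.01,0.75,0.02,0,0],
  [0.01,-0.01,0.75,0,0,0],
  [0,0,0.75,0,0,0],
  [0,0,0.5,0,0,0],
  [0,0,0.26,0,0,0],
  [0,0,0,0,0,0],
  [0,0,0,0,0,0],
])

```text
time: 12.55
ee_pos: [0.4636, -0.2267, 0.1158]
eef_rot: [0.0, 1.0, -0.0, 0.001]
ft_force: [0.7, -0.3, 0.9]
width: 0.0752
grip_force: 0.0
```

Call:
carry_out([
  [0,0,0,0,0,0],
  [0,0,0,0,0,0],
  [0,0,0,0,0,0],
  [0,0,0,0,0,0],
  [0,0,0,0,0,0],
  [0,0,0,0,0,0],
  [0,0,0,0,0,0],
], fingers=38, force=30)

```text
time: 13.42
ee_pos: [0.4631, -0.2265, 0.115]
eef_rot: [0.0, 1.0, 0.0, 0.0]
ft_force: [0.0, 1.9, 2.7]
width: 0.0455
grip_force: 30.0
```

Call:
carry_out([
  [0,0,-0.2,0,0,0],
  [0,0,-0.5,0,0,0],
  [0,0,-0.8,0,0,0],
  [0,0,-0.8,0,0,0],
  [0,0,-0.8,0,0,0],
  [0,0,-0.8,0,0,0],
  [0,0,-0.8,0,0,0],
  [0,0,-0.8,0,0,0],
  [0,0,-0.6,0,0,0],
  [-0.4,0.9,0,0,0,0],
  [-0.4,0.9,0,0,0,0],
  [-0.4,0.9,0,0,0,0],
  [-0.4,0.9,0,0,0,0],
  [-0.4,0.9,0,0,0,0],
  [-0.4,0.9,0,0,0,0],
  [0,0,0,0,0,0],
])

```text
time: 15.42
ee_pos: [0.5596, -0.0073, 0.3581]
eef_rot: [-0.002, 1.0, -0.0, -0.001]
ft_force: [-0.7, -0.1, -2.6]
width: 0.0457
grip_force: 30.0
```

Call:
carry_out([
  [0,0,0,0,-0.73,0],
  [0,0,0,0,-0.73,0],
  [0,0,0,0,-0.73,0],
  [0,0,0,0,-0.73,0],
  [0,0,0,0,-0.73,0],
  [0,0,0,0,-0.72,0],
  [0,0,0,0,0,0],
  [0,0,0,0,0,0],
])

```text
time: 16.42
ee_pos: [0.5591, -0.0117, 0.3591]
eef_rot: [0.001, 0.954, -0.0, 0.299]
ft_force: [0.0, -0.5, -3.0]
width: 0.0457
grip_force: 30.0
```

```bash
cat >> plan.py <<'E'
PORT=np.array([.5861,.1211,.1556])
def held(c,p,q):
    "points of the held piston: offsets from tool axis in tool frame"
    P=cloud(c).reshape(-1,3); px=c['pixels'].reshape(-1,3).astype(int)
    T=q.inv().apply(np.nan_to_num(P)-p); m=(abs(T[:,0])<.045)&(abs(T[:,1])<.045)&(T[:,2]>.022)&(T[:,2]<.125)&(px.min(1)>70)&(~np.isnan(P[:,0]))
    T=T[m]; cc=c['xyz']; v=q.inv().apply(cc-p)
    out=[]
    for lo,hi in((.022,.05),(.05,.08),(.08,.112)):
        S=T[(T[:,2]>lo)&(T[:,2]<hi)]
        if len(S)<15: continue
        A=np.c_[2*S[:,:2],np.ones(len(S))]
        # circle of known radius 23: least squares by robust fit
        from scipy.optimize import least_squares
        f=least_squares(lambda o:np.hypot(S[:,0]-o[0],S[:,1]-o[1])-.023,[0,0],loss='soft_l1',f_scale=.001)
        out.append((lo,len(S),f.x.round(4),f.cost**.5))
    print('held',out,'zmax',np.percentile(T[:,2],99).round(4))
E
python3 - <<'E'
from plan import *
p,q=now(); print(read_state()['joint_positions'].round(2))
for n_ in('scene','top'): held(cam(n_),p,q)
plan(p,q,PORT+.125*n,FACE,.6)
E
```

```text
t 16.43 p [ 0.5591 -0.0117  0.3591] f [ 0.  -0.5 -3. ] w 0.0457 g 30.0
[-0.79 -0.4   0.53  1.98  0.42  0.93  1.18]
held [(0.022, 232, array([0.0004, 0.0009]), np.float64(0.011072404436224908)), (0.05, 250, array([0.0009, 0.0013]), np.float64(0.010922959179012448)), (0.08, 224, array([0.0011, 0.0016]), np.float64(0.009973580401662178))] zmax 0.1068
held [(0.022, 104, array([0.0003, 0.0013]), np.float64(0.0030388463628215233)), (0.05, 102, array([0.0007, 0.0015]), np.float64(0.0036066281924180986)), (0.08, 94, array([0.0007, 0.002 ]), np.float64(0.00336337803670606))] zmax 0.1073
turn x1 [-0.042, -0.018, -0.064] | shift x6 [0.39, 0.552, 0.241] total [2.342, 3.314, 1.447] [-0.042, -0.018, -0.064]
```

Call:
carry_out([
  [0.6,0.1,0.1,-0.04,-0.02,-0.06],
  [0.6,0.5,0.1,0,0,0],
  [0.6,0.6,0.2,0,0,0],
  [0.54,0.7,0.25,0,0,0],
  [0,0.7,0.4,0,0,0],
  [0,0.7,0.4,0,0,0],
  [0,0,0,0,0,0],
  [0,0,0,0,0,0],
])

```text
time: 17.52
ee_pos: [0.5149, 0.1206, 0.2577]
eef_rot: [-0.004, 0.954, 0.001, 0.301]
ft_force: [-0.8, -0.6, -3.2]
width: 0.0458
grip_force: 30.0
```

Run:
```python
from plan import *
p,q=now(); print(read_state()['joint_positions'].round(2))
for n_ in('scene','top'): 
    c=cam(n_); held(c,p,q); cv2.imwrite(f'pics/{n_}5.png',c['pixels'][...,::-1])
d=p-PORT; print('off s,t,h',(d@a).round(4),(d@b).round(4),(d@n).round(4))
plan(p,q,PORT+.02*n-.0007*b,FACE,.6)
A=cv2.imread('pics/scene5.png')[80:240,270:470]; B=cv2.imread('pics/top5.png')[130:260,160:320]
cv2.imwrite('pics/both5.png',np.hstack([cv2.resize(A,(400,320)),cv2.resize(B,(394,320))]))
```

```text
t 17.52 p [0.5149 0.1206 0.2577] f [-0.8 -0.6 -3.2] w 0.0458 g 30.0
[-0.75 -0.31  0.21  2.19  0.52  0.77  0.77]
held [(0.022, 168, array([0.0005, 0.001 ]), np.float64(0.010345304499881556)), (0.05, 175, array([0.0008, 0.0014]), np.float64(0.010078043689426774)), (0.08, 159, array([0.0013, 0.0014]), np.float64(0.010532983474146737))] zmax 0.1229
held [(0.022, 105, array([0.0004, 0.0009]), np.float64(0.004504491235923836)), (0.05, 111, array([0.0005, 0.001 ]), np.float64(0.005205931697126228)), (0.08, 88, array([0.0008, 0.0016]), np.float64(0.003760170619139227))] zmax 0.1245
off s,t,h 0.0002 0.0001 0.1244
turn x1 [-0.005, 0.007, 0.004] | shift x5 [0.001, -0.004, 0.522] total [0.006, -0.02, 2.611] [-0.005, 0.007, 0.004]
```

View pics/both5.png

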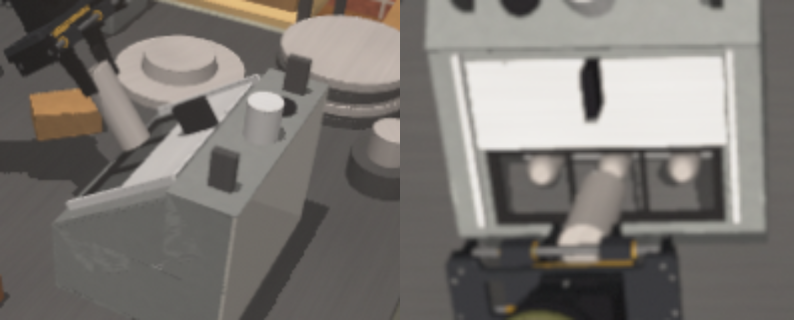

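The piston (right crop (598,205)) lies in line just outside the middle port. I'll insert it in stages, watching the force.

Call:
carry_out([
  [0,-0.02,0.2,0,0,0],
  [0,0,0.2,0,0,0],
  [0,0,0.2,0,0,0],
  [0,0,0.2,0,0,0],
  [0,0,0.15,0,0,0],
  [0,0,0.15,0,0,0],
  [0,0,0.15,0,0,0],
  [0,0,0.15,0,0,0],
  [0,0,0,0,0,0],
])

```text
time: 18.75
ee_pos: [0.5469, 0.1204, 0.2114]
eef_rot: [-0.005, 0.953, 0.001, 0.301]
ft_force: [0.1, -0.0, -3.4]
width: 0.0456
grip_force: 30.0
```

Call:
carry_out([
  [0,0,0.1,0,0,0],
  [0,0,0.1,0,0,0],
  [0,0,0.1,0,0,0],
  [0,0,0.1,0,0,0],
  [0,0,0,0,0,0],
])

```text
time: 19.38
ee_pos: [0.5561, 0.1205, 0.1984]
eef_rot: [-0.005, 0.953, 0.001, 0.301]
ft_force: [-0.5, -0.0, -3.1]
width: 0.046
grip_force: 30.0
```

Call:
carry_out([
  [0,0,0.12,0,0,0],
  [0,0,0.12,0,0,0],
  [0,0,0.12,0,0,0],
  [0,0,0.12,0,0,0],
  [0,0,0.12,0,0,0],
  [0,0,0.12,0,0,0],
  [0,0,0.1,0,0,0],
  [0,0,0,0,0,0],
])

```text
time: 20.38
ee_pos: [0.575, 0.1207, 0.1716]
eef_rot: [-0.005, 0.953, 0.001, 0.301]
ft_force: [-0.6, -1.3, -3.3]
width: 0.0456
grip_force: 30.0
```

Run:
```python
from plan import *
p,q=now(); d=p-PORT; print('off s,t,h',(d@a).round(4),(d@b).round(4),(d@n).round(4))
for n_ in('scene','top'): held(cam(n_),p,q)
```

```text
t 20.38 p [0.575  0.1207 0.1716] f [-0.6 -1.3 -3.3] w 0.0456 g 30.0
off s,t,h 0.0001 -0.0003 0.0195
held [] zmax 0.0354
held [(0.022, 83, array([0.0002, 0.0011]), np.float64(0.014832489932081444)), (0.05, 18, array([0.0005, 0.0013]), np.float64(0.001205367710935398))] zmax 0.0833
```

Call:
carry_out([
  [0,0,0,0,0,0],
  [0,0,0,0,0,0],
  [0,0,0,0,0,0],
  [0,0,0,0,0,0],
  [0,0,0,0,0,0],
  [0,0,-0.5,0,0,0],
  [0,0,-0.8,0,0,0],
  [0,0,0,0,0,0],
], fingers=64)

```text
time: 21.48
ee_pos: [0.5453, 0.1211, 0.2166]
eef_rot: [-0.005, 0.953, 0.003, 0.303]
ft_force: [-0.1, 0.1, -0.7]
width: 0.0643
grip_force: 0.0
```

Run:
```python
from m import *
from plan import now,plan,a,b,n,PORT,FACE
p,q=now()
c=cam('top');s=cam('scene')
for cc in(c,s):
    P=cloud(cc); d=P-PORT; S,T,H=d@a,d@b,d@n
    m=(abs(S)<.032)&(abs(T)<.032)&(H>-.06)&(H<.045)&(cc['pixels'].min(2)>60)
    print(m.sum(), 'H pct',np.percentile(H[m],[2,25,50,75,98]).round(4))
    mm=m&(H>np.percentile(H[m],98)-.006); print('top disc',mm.sum(),S[mm].mean().round(4),T[mm].mean().round(4))
plan(p,q,PORT+.002*n,FACE)
```

```text
t 21.48 p [0.5453 0.1211 0.2166] f [-0.1  0.1 -0.7] w 0.0643 g 0.0
317 H pct [-0.0484 -0.0153 -0.0121 -0.0102 -0.0071]
top disc 195 -0.0019 -0.0013
27 H pct [-0.0165 -0.0111 -0.0104 -0.0098 -0.0094]
top disc 26 -0.0093 0.0026
turn x1 [0.018, 0.036, -0.0] | shift x2 [0.02, -0.005, 0.892] total [0.04, -0.009, 1.784] [0.018, 0.036, -0.0]
```

It slid home by itself: its closed end reads 10 to 12 mm inside the face. On to the second piston, looking again first.

Call:
carry_out([
  [0,0,-0.8,0,0,0],
  [0,0,-0.7,0,0,0],
  [0,-1,0,0,0,0],
  [0,-1,0,0,0,0],
  [0,-1,0,0,0,0],
  [0,-1,0,0,0,0],
  [0,-1,0,0,0,0],
  [0,-1,0,0,0,0],
  [0,-1,-0.2,0,0.4,0],
  [0,0,0,0,1,0],
  [0,0,0,0,1,0],
  [0,0,0,0,1,0],
  [0,0,0,0,0.97,0],
  [0,0,0,0,0,0],
], fingers=75)

```text
time: 23.32
ee_pos: [0.5087, -0.1601, 0.2672]
eef_rot: [-0.004, 1.0, -0.005, 0.009]
ft_force: [-0.7, -0.3, 0.3]
width: 0.075
grip_force: 0.0
```

Run:
```python
from m import *
from plan import now,plan,DOWN,PORT,a,b,n
p,q=now(); print(read_state()['joint_positions'].round(2))
for nm in('top','scene'):
    c=cam(nm); C=cloud(c)
    g=(abs(C[...,2]-.1262)<.004)&(C[...,0]>.38)&(C[...,0]<.56)&(C[...,1]<-.1)&(C[...,1]>-.42)
    for cen,ar,m in comps(g): print(nm,ar,onz(c,cen,.126).round(4))
    if nm=='top':
        d=C-PORT; S,T,H=d@a,d@b,d@n; m=(abs(S)<.024)&(abs(T)<.024)&(abs(H+.012)<.006)&(c['pixels'].min(2)>120)
        x=np.c_[S[m],T[m],np.ones(m.sum())]; print('p home disc',m.sum(),S[m].mean(),T[m].mean(),np.median(H[m]),'tilt',np.linalg.lstsq(x,H[m],rcond=None)[0])
plan(p,q,[.472,-.310,.18],DOWN(0)); plan(p,q,p,DOWN(0))
```

```text
t 23.32 p [ 0.5087 -0.1601  0.2672] f [-0.7 -0.3  0.3] w 0.075 g 0.0
[-0.82  0.15  1.16  1.72 -0.14  1.34  1.94]
top 209 [[ 0.4708 -0.3109  0.126 ]]
p home disc 225 -0.0010596963798191637 -0.0008260243288668243 -0.011090737991085977 tilt [ 0.01687181 -0.0265198  -0.01110065]
scene 234 [[ 0.4729 -0.3121  0.126 ]]
turn x1 [-0.076, 0.127, 0.063] | shift x4 [0.23, -0.937, 0.545] total [0.919, -3.748, 2.18] [-0.076, 0.127, 0.063]
turn x1 [-0.076, 0.127, 0.063] | shift x1 [0.0, 0.0, 0.0] total [0.0, 0.0, 0.0] [-0.076, 0.127, 0.063]
```

Call:
carry_out([
  [0.15,-0.6,0.2,-0.07,0.12,0.06],
  [0.15,-0.6,0.2,0,0,0],
  [0.15,-0.6,0.2,0,0,0],
  [0.15,-0.6,0.3,0,0,0],
  [0.15,-0.6,0.3,0,0,0],
  [0.15,-0.75,0.3,0,0,0],
  [0,0,0,0,0,0],
  [0,0,0,0,0,0],
])

```text
time: 24.42
ee_pos: [0.4719, -0.3102, 0.2094]
eef_rot: [0.001, 1.0, 0.005, 0.006]
ft_force: [0.4, 1.1, -0.5]
width: 0.0747
grip_force: 0.0
```

Run:
```python
from plan import *
p,q=now(); print(read_state()['joint_positions'].round(2))
plan(p,q,[.472,-.3105,.115],DOWN(0),.7)
```

```text
t 24.43 p [ 0.4719 -0.3102  0.2094] f [ 0.4  1.1 -0.5] w 0.0747 g 0.0
[-0.39  0.36  1.11  1.71 -0.35  1.28  2.37]
turn x1 [0.079, 0.085, -0.013] | shift x4 [-0.001, -0.002, 0.59] total [-0.002, -0.008, 2.36] [0.079, 0.085, -0.013]
```

Call:
carry_out([
  [0,0,0,0.08,0.085,0],
  [0,0,0.59,0,0,0],
  [0,0,0.59,0,0,0],
  [0,0,0.59,0,0,0],
  [0,0,0.34,0,0,0],
  [0,0,0.25,0,0,0],
  [0,0,0,0,0,0],
  [0,0,0,0,0,0],
])

```text
time: 25.42
ee_pos: [0.4721, -0.3108, 0.1144]
eef_rot: [0.0, 1.0, -0.001, -0.002]
ft_force: [-0.3, -0.7, -0.6]
width: 0.0752
grip_force: 0.0
```

Run:
```python
from plan import *
p,q=now(); print(read_state()['joint_positions'].round(2))
plan(p,q,[.472,-.3105,.115],DOWN(0),.7)
```

```text
t 25.43 p [ 0.4721 -0.3108  0.1144] f [-0.3 -0.7 -0.6] w 0.0752 g 0.0
[-0.32  0.47  1.03  1.81 -0.44  1.12  2.43]
turn x1 [-0.018, -0.025, -0.004] | shift x1 [0.003, 0.007, -0.016] total [0.003, 0.007, -0.016] [-0.018, -0.025, -0.004]
```

Good. I'll grip, lift and carry.

Call:
carry_out([
  [0,0,0,0,0,0],
  [0,0,0,0,0,0],
  [0,0,0,0,0,0],
  [0,0,0,0,0,0],
  [0,0,0,0,0,0],
  [0,0,0,0,0,0],
  [0,0,0,0,0,0],
], fingers=38, force=30)

```text
time: 26.3
ee_pos: [0.4719, -0.3105, 0.1138]
eef_rot: [0.0, 1.0, -0.001, -0.002]
ft_force: [-0.5, 2.0, 1.8]
width: 0.0452
grip_force: 30.0
```

Call:
carry_out([
  [0,0,-0.2,0,0,0],
  [0,0,-0.5,0,0,0],
  [0,0,-0.8,0,0,0],
  [0,0,-0.8,0,0,0],
  [0,0,-0.8,0,0,0],
  [0,0,-0.8,0,0,0],
  [0,0,-0.8,0,0,0],
  [0,0,-0.8,0,0,0],
  [0,0,-0.6,0,0,0],
  [-0.3,0.9,0,0,0,0],
  [-0.3,0.9,0,0,0,0],
  [-0.3,0.9,0,0,0,0],
  [-0.3,0.9,0,0,0,0],
  [-0.3,0.9,0,0,0,0],
  [-0.3,0.9,0,0,0,0],
  [-0.3,0.9,0,0,0,0],
  [0,0.7,0,0,0,0],
  [0,0.5,0,0,0,0],
  [0,0,0,0,0,0],
])

```text
time: 28.68
ee_pos: [0.557, -0.0089, 0.3576]
eef_rot: [-0.001, 1.0, -0.001, -0.002]
ft_force: [-0.2, -0.7, -2.8]
width: 0.0455
grip_force: 30.0
```

Run:
```python
from plan import *
p,q=now(); print(read_state()['joint_positions'].round(2))
plan(p,q,PORT+.125*n-.074*b,FACE,.7)
```

```text
t 28.68 p [ 0.557  -0.0089  0.3576] f [-0.2 -0.7 -2.8] w 0.0455 g 30.0
[-0.99  0.23  1.12  1.48 -0.21  1.57  1.69]
turn x5 [-0.006, -0.88, -0.009] | shift x4 [0.569, 0.348, 0.361] total [2.277, 1.393, 1.445] [-0.028, -4.402, -0.045]
```

Call:
carry_out([
  [0,0,0,0,-0.73,0],
  [0,0,0,0,-0.73,0],
  [0,0,0,0,-0.73,0],
  [0,0,0,0,-0.73,0],
  [0,0,0,0,-0.73,0],
  [0,0,0,-0.03,-0.75,-0.04],
  [0,0,0,0,0,0],
  [0,0,0,0,0,0],
])

```text
time: 29.68
ee_pos: [0.5567, -0.0121, 0.3572]
eef_rot: [-0.002, 0.955, -0.0, 0.295]
ft_force: [0.8, 0.1, -2.4]
width: 0.0453
grip_force: 30.0
```

Run:
```python
from plan import *
p,q=now(); print(read_state()['joint_positions'].round(2))
for n_ in('scene','top'): held(cam(n_),p,q)
plan(p,q,PORT+.125*n-.074*b,FACE,.7)
```

```text
t 29.68 p [ 0.5567 -0.0121  0.3572] f [ 0.8  0.1 -2.4] w 0.0453 g 30.0
[-1.   -0.48  0.66  1.99  0.56  1.    1.08]
held [(0.022, 231, array([0.0001, 0.0009]), np.float64(0.01085664079378231)), (0.05, 251, array([0.0004, 0.001 ]), np.float64(0.010941007747438732)), (0.08, 210, array([0.0001, 0.0015]), np.float64(0.009752984830879005))] zmax 0.1054
held [(0.022, 110, array([0.    , 0.0015]), np.float64(0.003560392651317341)), (0.05, 105, array([-0.    ,  0.0017]), np.float64(0.0030929506908895605)), (0.08, 86, array([-0.0001,  0.0019]), np.float64(0.003251276422979195))] zmax 0.1051
turn x1 [-0.034, -0.079, -0.027] | shift x4 [0.566, 0.368, 0.36] total [2.265, 1.474, 1.441] [-0.034, -0.079, -0.027]
```

Call:
carry_out([
  [0,0.2,0.36,0,-0.04,0],
  [0.3,0.2,0.36,-0.03,-0.04,-0.03],
  [0.5,0.3,0.36,0,0,0],
  [0.5,0.3,0.36,0,0,0],
  [0.5,0.3,0,0,0,0],
  [0.46,0.17,0,0,0,0],
  [0,0,0,0,0,0],
  [0,0,0,0,0,0],
])

```text
time: 30.78
ee_pos: [0.5158, 0.0474, 0.2584]
eef_rot: [-0.005, 0.953, 0.001, 0.302]
ft_force: [-0.2, 0.5, -2.5]
width: 0.0452
grip_force: 30.0
```

Run:
```python
from plan import *
p,q=now(); print(read_state()['joint_positions'].round(2))
for n_ in('scene','top'): held(cam(n_),p,q)
d=p-PORT; print('off s,t,h',(d@a).round(4),(d@b).round(4),(d@n).round(4))
plan(p,q,PORT+.0195*n-.0747*b,FACE,.7)
```

```text
t 30.77 p [0.5158 0.0474 0.2584] f [-0.2  0.5 -2.5] w 0.0452 g 30.0
[-0.94 -0.46  0.51  2.23  0.63  0.81  0.85]
held [(0.022, 183, array([0.0001, 0.0004]), np.float64(0.010494781236804846)), (0.05, 194, array([-0.0001,  0.0011]), np.float64(0.010382134668677632)), (0.08, 160, array([0.    , 0.0009]), np.float64(0.009561245989732804))] zmax 0.1231
held [(0.022, 107, array([-0.0001,  0.0009]), np.float64(0.0046511908939219845)), (0.05, 103, array([0.    , 0.0011]), np.float64(0.004165809190885241)), (0.08, 86, array([0.0001, 0.0014]), np.float64(0.0038653478883024237))] zmax 0.1247
off s,t,h 0.0009 -0.0731 0.1249
turn x1 [0.002, 0.017, 0.018] | shift x4 [0.006, -0.01, 0.659] total [0.022, -0.04, 2.634] [0.002, 0.017, 0.018]
```

Call:
carry_out([
  [0.02,-0.04,0.1,0,0.01,0.01],
  [0,0,0.2,0,0,0],
  [0,0,0.2,0,0,0],
  [0,0,0.2,0,0,0],
  [0,0,0.15,0,0,0],
  [0,0,0.15,0,0,0],
  [0,0,0.15,0,0,0],
  [0,0,0.15,0,0,0],
  [0,0,0.1,0,0,0],
  [0,0,0.1,0,0,0],
  [0,0,0.1,0,0,0],
  [0,0,0.1,0,0,0],
  [0,0,0,0,0,0],
])

```text
time: 32.5
ee_pos: [0.5533, 0.0463, 0.2012]
eef_rot: [-0.005, 0.954, 0.001, 0.301]
ft_force: [0.3, 0.6, -1.9]
width: 0.0452
grip_force: 30.0
```

Run:
```python
from plan import *
p,q=now(); print(read_state()['joint_positions'].round(2))
d=p-PORT; print('off s,t,h',(d@a).round(4),(d@b).round(4),(d@n).round(4))
plan(p,q,PORT+.0195*n-.0747*b,FACE,.12)
```

```text
t 32.5 p [0.5533 0.0463 0.2012] f [ 0.3  0.6 -1.9] w 0.0452 g 30.0
[-0.98 -0.29  0.65  2.24  0.61  0.61  0.87]
off s,t,h -0.0012 -0.0745 0.0565
turn x1 [0.001, 0.001, 0.012] | shift x8 [-0.004, -0.001, 0.116] total [-0.031, -0.005, 0.925] [0.001, 0.001, 0.012]
```

Call:
carry_out([
  [-0.02,0,0.12,0,0,0],
  [0,0,0.12,0,0,0],
  [0,0,0.12,0,0,0],
  [0,0,0.12,0,0,0],
  [0,0,0.12,0,0,0],
  [0,0,0.12,0,0,0],
  [0,0,0.12,0,0,0],
  [0,0,0.08,0,0,0],
  [0,0,0,0,0,0],
])

```text
time: 33.62
ee_pos: [0.5751, 0.0465, 0.1715]
eef_rot: [-0.005, 0.954, 0.001, 0.301]
ft_force: [-1.7, 0.4, -2.5]
width: 0.0453
grip_force: 30.0
```

Call:
carry_out([
  [0,0,0,0,0,0],
  [0,0,0,0,0,0],
  [0,0,0,0,0,0],
  [0,0,0,0,0,0],
  [0,0,0,0,0,0],
  [0,0,-0.5,0,0,0],
  [0,0,-0.8,0,0,0],
  [0,0,-0.8,0,0,0],
  [0,0,0,0,0,0],
], fingers=64)

```text
time: 34.75
ee_pos: [0.5272, 0.0465, 0.2427]
eef_rot: [-0.005, 0.953, 0.003, 0.302]
ft_force: [0.4, -0.3, -0.4]
width: 0.0643
grip_force: 0.0
```

```bash
cat > chk.py <<'E'
from m import *
from plan import now,plan,a,b,n,PORT,FACE
def chk(c,off):
    C=cloud(c); d=C-PORT; S,T,H=d@a,d@b-off,d@n
    m0=(abs(S)<.03)&(abs(T)<.03)&(H>-.05)&(H<.05)&(c['pixels'].min(2)>110); h=np.percentile(H[m0],85) if m0.any() else np.nan
    m=m0&(abs(H-h)<.005); x=np.c_[S[m],T[m],np.ones(m.sum())]; print('disc',off,m.sum(),S[m].mean().round(4),T[m].mean().round(4),'h',np.median(H[m]).round(4),'tilt',np.linalg.lstsq(x,H[m],rcond=None)[0][:2].round(3))
E
python3 - <<'E'
from chk import *
p,q=now(); c=cam('top'); cv2.imwrite('pics/t6.png',cv2.resize(c['pixels'][110:250,150:330,::-1],(720,560),interpolation=2))
for o in(0,-.074): chk(c,o)
E
```

```text
t 34.75 p [0.5272 0.0465 0.2427] f [ 0.4 -0.3 -0.4] w 0.0643 g 0.0
disc 0 223 -0.0017 -0.0012 h -0.0111 tilt [ 0.027 -0.032]
disc -0.074 219 -0.002 -0.0007 h -0.0109 tilt [ 0.022 -0.015]
```

View pics/t6.png

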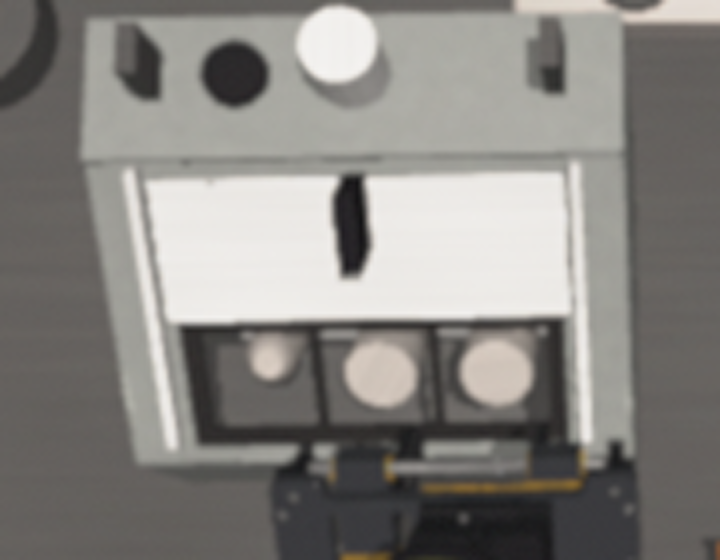

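Both pistons sit home, at crop (381,372) and (496,371), and the third mandrel is bare. Now the cover: go to the fin and slide it shut.

Run:
```python
from plan import *
p,q=now(); print(read_state()['joint_positions'].round(2))
T=np.array([.6645,.1202,.2428]); plan(p,q,T+.08*n,FACE,.8)
```

```text
t 34.8 p [0.5271 0.0463 0.2413] f [0.5 0.4 0.4] w 0.0639 g 0.0
[-0.96 -0.42  0.56  2.24  0.64  0.76  0.85]
turn x1 [0.015, 0.016, 0.006] | shift x4 [-0.712, 0.454, -0.013] total [-2.847, 1.817, -0.051] [0.015, 0.016, 0.006]
```

Call:
carry_out([
  [-0.7,0.46,0,0.01,0.01,0],
  [-0.7,0.46,0,0,0,0],
  [-0.7,0.46,0,0,0,0],
  [-0.75,0.44,-0.05,0,0,0],
  [0,0,0,0,0,0],
  [0,0,0,0,0,0],
], fingers=60)

```text
time: 35.55
ee_pos: [0.618, 0.1191, 0.3058]
eef_rot: [-0.005, 0.954, -0.0, 0.299]
ft_force: [-0.9, -0.7, -0.1]
width: 0.06
grip_force: 0.0
```

Run:
```python
from plan import *
p,q=now()
T=np.array([.6645,.1202,.2428]); plan(p,q,T,FACE,.5)
```

```text
t 35.55 p [0.618  0.1191 0.3058] f [-0.9 -0.7 -0.1] w 0.06 g 0.0
turn x1 [-0.021, -0.019, 0.014] | shift x4 [-0.012, 0.004, 0.489] total [-0.049, 0.017, 1.956] [-0.021, -0.019, 0.014]
```

Call:
carry_out([
  [-0.02,0.02,0.49,-0.02,-0.02,0],
  [-0.02,0,0.49,0,0,0],
  [0,0,0.49,0,0,0],
  [0,0,0.47,0,0,0],
  [0,0,0,0,0,0],
])

```text
time: 36.17
ee_pos: [0.6634, 0.1197, 0.2427]
eef_rot: [-0.005, 0.954, 0.001, 0.3]
ft_force: [0.7, -0.9, 0.3]
width: 0.0602
grip_force: 0.0
```

Call:
carry_out([
  [0,0,0,0,0,0],
  [0,0,0,0,0,0],
  [0,0,0,0,0,0],
  [0,0,0,0,0,0],
  [0,0,0,0,0,0],
  [0,0,0,0,0,0],
  [0,0,0,0,0,0],
  [0,0,0,0,0,0],
], fingers=8, force=25)

```text
time: 37.17
ee_pos: [0.6644, 0.1208, 0.2449]
eef_rot: [-0.005, 0.953, 0.002, 0.302]
ft_force: [-3.5, -2.6, 3.4]
width: 0.0141
grip_force: 25.0
```

Call:
carry_out([
  [0.2,0,0,0,0,0],
  [0.2,0,0,0,0,0],
  [0.2,0,0,0,0,0],
  [0.2,0,0,0,0,0],
  [0.2,0,0,0,0,0],
  [0.2,0,0,0,0,0],
  [0.2,0,0,0,0,0],
  [0.2,0,0,0,0,0],
  [0.2,0,0,0,0,0],
  [0.2,0,0,0,0,0],
  [0.15,0,0,0,0,0],
  [0,0,0,0,0,0],
  [0,0,0,0,0,0],
])

```text
time: 38.8
ee_pos: [0.593, 0.1202, 0.1948]
eef_rot: [-0.005, 0.954, 0.002, 0.301]
ft_force: [-10.2, -6.0, 10.2]
width: 0.0138
grip_force: 25.0
```

Call:
carry_out([
  [0.06,0,-0.02,0,0,0],
  [0.06,0,-0.02,0,0,0],
  [0,0,0,0,0,0],
  [0,0,0,0,0,0],
])

```text
time: 39.3
ee_pos: [0.5895, 0.1202, 0.1934]
eef_rot: [-0.005, 0.953, 0.002, 0.302]
ft_force: [25.5, -0.2, -16.6]
width: 0.0141
grip_force: 25.0
```

Run:
```python
from plan import *
p,q=now(); s=read_state(); print('along a',s['ft_force']@a,'n',s['ft_force']@n,'moved',(p-np.array([.665,.1207,.2431]))@a)
```

```text
t 39.3 p [0.5895 0.1202 0.1934] f [ 25.5  -0.2 -16.6] w 0.0141 g 25.0
along a 11.33704925930136 n -28.18550383870768 moved -0.09034278368067229
```

Call:
carry_out([
  [-0.05,0,0.03,0,0,0],
  [0,0,0,0,0,0],
  [0,0,0,0,0,0],
  [0,0,0,0,0,0],
  [0,0,0,0,0,0],
  [0,0,-0.5,0,0,0],
  [0,0,-0.8,0,0,0],
  [0,0,-0.8,0,0,0],
  [0,0,-0.8,0,0,0],
  [0,-0.9,0,0,0,0],
  [0,-0.9,0,0,0,0],
  [0,-0.9,0,0,0,0],
  [0,-0.9,0,0,0,0],
  [0,-0.9,0,0,0,0],
  [0,0,0,0,0,0],
], fingers=60)

```text
time: 41.18
ee_pos: [0.5266, -0.0633, 0.2891]
eef_rot: [-0.003, 0.953, 0.002, 0.302]
ft_force: [0.7, 0.5, -0.5]
width: 0.0599
grip_force: 0.0
```

Run:
```python
from chk import *
from plan import DOWN
p,q=now(); print(read_state()['joint_positions'].round(2))
c=cam('top'); s=cam('scene'); cv2.imwrite('pics/t7.png',cv2.resize(c['pixels'][100:280,150:450,::-1],(800,480),interpolation=2))
for cc in(c,s):
    P=cloud(cc); G=cc['pixels'].mean(2)
    bt=(P[...,2]>.045)&(P[...,2]<.09)&(G<70)&(P[...,1]<-.05)&(P[...,1]>-.3)&(P[...,0]>.55)&(P[...,0]<.75)
    for cen,ar,m in comps(bt,25): print('btn',cen.round(1),ar,np.nanmedian(P[m],0).round(4),onz(cc,cen,.072).round(4))
    pl=(cc['pixels'].min(2)>170); d=P-PORT; S,T,H=d@a,d@b,d@n; m=pl&(abs(T)<.11)&(abs(H-.006)<.006)&(abs(S)<.15); print('plate S',np.percentile(S[m],[1,50,99]).round(4))
```

```text
t 41.17 p [ 0.5266 -0.0633  0.2891] f [ 0.7  0.5 -0.5] w 0.0599 g 0.0
[-0.73 -0.49  0.6   2.16  0.45  0.81  1.25]
btn [358.4 181.5] 82 [ 0.6588 -0.1761  0.0718] [[ 0.6587 -0.1767  0.072 ]]
btn [394.8 215.9] 35 [ 0.5607 -0.2733  0.0699] [[ 0.5622 -0.2734  0.072 ]]
plate S [-0.0495 -0.0001  0.0445]
btn [305.4 258.1] 145 [ 0.6621 -0.1849  0.0724] [[ 0.6615 -0.1845  0.072 ]]
btn [318.8 266. ] 38 [ 0.6934 -0.1759  0.0522] [[ 0.7019 -0.1879  0.072 ]]
btn [254.6 276.9] 48 [ 0.5891 -0.2923  0.0684] [[ 0.5905 -0.293   0.072 ]]
plate S [-0.0415  0.0094  0.0461]
```

View pics/t7.png

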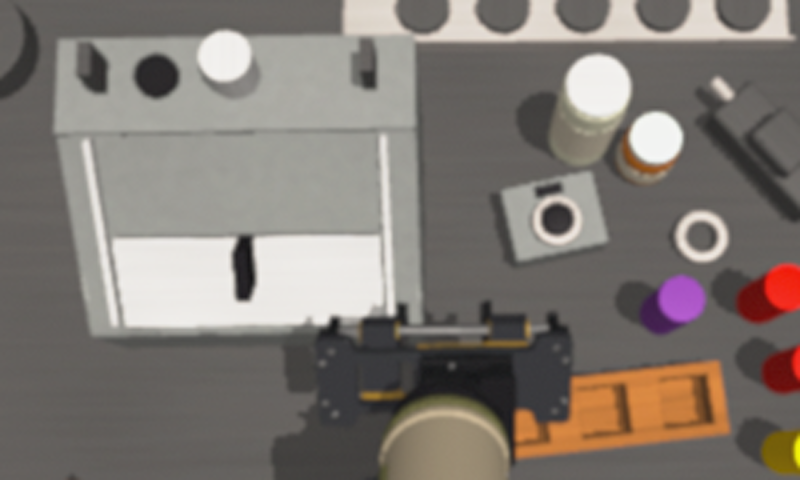

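The top view shows the cover shut. The control box has been knocked: the button is now at crop (557,218), about (0.659, -0.178, 0.072). I'll go there with shut fingers.

Call:
carry_out([
  [0,0,0,0,0.73,0],
  [0,0,0,0,0.73,0],
  [0,0,0,0,0.73,0],
  [0,0,0,0,0.73,0],
  [0,0,0,0,0.73,0],
  [0,0,0,0,0.73,0],
  [0,0,0,0,0,0],
  [0,0,0,0,0,0],
], fingers=0)

```text
time: 42.28
ee_pos: [0.5265, -0.0603, 0.2886]
eef_rot: [-0.005, 1.0, 0.0, 0.001]
ft_force: [0.2, -0.8, -0.4]
width: 0.0006
grip_force: 0.0
```

Run:
```python
from plan import *
p,q=now(); print(read_state()['joint_positions'].round(2))
plan(p,q,[.657,-.178,.20],DOWN(0),.7)
```

```text
t 42.27 p [ 0.5265 -0.0603  0.2886] f [ 0.2 -0.8 -0.4] w 0.0006 g 0.0
[-0.91  0.12  1.04  1.67 -0.1   1.41  1.72]
turn x1 [0.0, 0.017, 0.079] | shift x5 [-0.652, -0.588, 0.443] total [-3.262, -2.942, 2.216] [0.0, 0.017, 0.079]
```

Call:
carry_out([
  [-0.4,-0.8,0,0,0.02,0.08],
  [-0.6,-0.8,0,0,0,0],
  [-0.7,-0.8,0,0,0,0],
  [-0.8,-0.54,0,0,0,0],
  [-0.76,0,0.5,0,0,0],
  [0,0,0.8,0,0,0],
  [0,0,0.9,0,0,0],
  [0,0,0,0,0,0],
  [0,0,0,0,0,0],
])

```text
time: 43.4
ee_pos: [0.6576, -0.1778, 0.2034]
eef_rot: [0.0, 1.0, 0.001, 0.001]
ft_force: [0.6, -1.0, 0.5]
width: 0.0002
grip_force: 0.0
```

Run:
```python
from m import *
from plan import *
p,q=now(); print(read_state()['joint_positions'].round(2))
plan(p,q,[.657,-.178,.092],DOWN(0),.7)
s=cam('scene'); c=cam('top'); cv2.imwrite('pics/b8.png',np.hstack([cv2.resize(x['pixels'][y:y+110,u:u+110,::-1],(400,400),interpolation=2) for x,y,u in((s,190,250),(c,110,310))]))
P=cloud(c); m=(abs(P[...,2]-.056)<.006)&(P[...,1]<-.05)&(P[...,1]>-.3)&(P[...,0]>.55)&(P[...,0]<.75);print('box',cv2.minAreaRect((P[m][:,:2]*1000).astype(np.float32)))
```

```text
t 43.4 p [ 0.6576 -0.1778  0.2034] f [ 0.6 -1.   0.5] w 0.0002 g 0.0
[-0.41  0.63  0.94  1.38 -0.5   1.38  2.1 ]
turn x1 [0.008, 0.014, -0.003] | shift x4 [0.004, -0.001, 0.696] total [0.016, -0.004, 2.785] [0.008, 0.014, -0.003]
box ((565.089599609375, -274.88800048828125), (31.97581672668457, 7.963962554931641), 11.221597671508789)
```

View pics/b8.png

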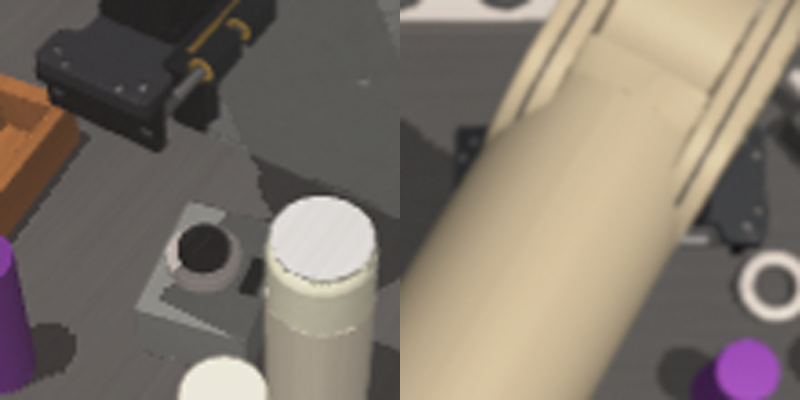

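The shut fingers are above the button (left crop (203,246)). I'll descend and press.

Call:
carry_out([
  [-0.03,-0.05,0.69,0,0,0],
  [0,0,0.69,0,0,0],
  [0,0,0.69,0,0,0],
  [0,0,0.45,0,0,0],
  [0,0,0.2,0,0,0],
  [0,0,0,0,0,0],
])

```text
time: 44.25
ee_pos: [0.6586, -0.1798, 0.0923]
eef_rot: [0.0, 1.0, 0.0, -0.001]
ft_force: [-0.4, 0.4, 0.3]
width: 0.0004
grip_force: 0.0
```

Call:
carry_out([
  [0,0,0.08,0,0,0],
  [0,0,0.08,0,0,0],
  [0,0,0.08,0,0,0],
  [0,0,0,0,0,0],
])

```text
time: 44.75
ee_pos: [0.6588, -0.1798, 0.0826]
eef_rot: [0.0, 1.0, 0.0, -0.0]
ft_force: [0.3, 0.7, 3.6]
width: 0.0004
grip_force: 1.8
```

Call:
carry_out([
  [0,0,0.05,0,0,0],
  [0,0,0.05,0,0,0],
  [0,0,0.05,0,0,0],
  [0,0,0,0,0,0],
  [0,0,0,0,0,0],
])

```text
time: 45.38
ee_pos: [0.659, -0.1799, 0.08]
eef_rot: [0.0, 1.0, 0.001, 0.0]
ft_force: [-10.9, 5.3, 32.8]
width: 0.0005
grip_force: 16.5
```

Bottomed out: 33 N after about 6 mm of travel. I'll lift off and check before handing in.

Call:
carry_out([
  [0,0,-0.2,0,0,0],
  [0,0,-0.6,0,0,0],
  [0,0,-0.9,0,0,0],
  [0,0,-0.9,0,0,0],
  [0,0,-0.9,0,0,0],
  [0,0,0,0,0,0],
  [0,0,0,0,0,0],
  [0,0,0,0,0,0],
])

```text
time: 46.38
ee_pos: [0.6581, -0.1794, 0.2148]
eef_rot: [-0.0, 1.0, 0.001, -0.002]
ft_force: [0.3, -0.2, -0.0]
width: 0.0002
grip_force: 0.0
```

Run:
```python
from chk import *
p,q=now(); s=cam('scene'); P=cloud(s); G=s['pixels'].mean(2)
bt=(P[...,2]>.045)&(P[...,2]<.09)&(G<70)&(abs(P[...,1]+.18)<.03)&(abs(P[...,0]-.66)<.03)
for cen,ar,m in comps(bt,25): print('btn',ar,np.nanmedian(P[m],0).round(4))
c=cam('top');P=cloud(c);d=P-PORT; S,T,H=d@a,d@b,d@n; m=(c['pixels'].min(2)>170)&(abs(T)<.11)&(abs(H-.006)<.006)&(abs(S)<.15); print('plate S',np.percentile(S[m],[1,50,99]).round(4),m.sum())
cv2.imwrite('pics/s9.png',s['pixels'][...,::-1])
```

```text
t 46.38 p [ 0.6581 -0.1794  0.2148] f [ 0.3 -0.2 -0. ] w 0.0002 g 0.0
btn 150 [ 0.6616 -0.1855  0.0724]
plate S [-0.0487  0.0028  0.0449] 2275
```

View pics/s9.png

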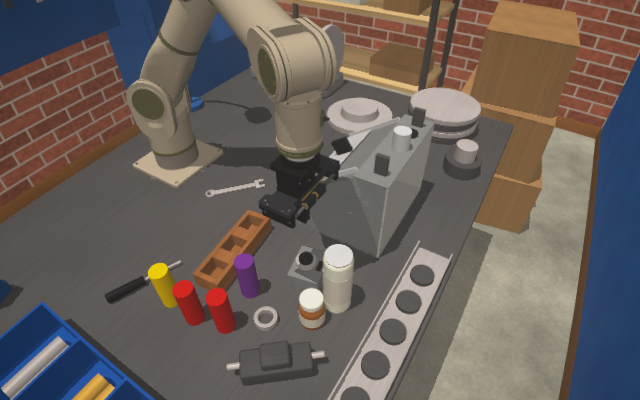

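The scene shows the tray empty (233,250), the cover shut, the button up (305,258), and the jar and can standing. I'll hand in.

```bash
python3 -c "
from bench import r; print(r.close_job())"
```

```text
the job is handed in; nothing more can be done
None
```

I handed the job in: both pistons from the tray are home on the middle and −y-side mandrels, the cover is shut, the start button was pressed and let go, and the jar and can still stand; hand-in returned no verdict.

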